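Weigh the jar kept behind the reagent bottles

TASK

The amber jar behind the three white bottles in the rack has to go on the balance: first stand all three bottles in the grey side tray, leaving the jar in its place meanwhile, then set the jar in the middle of the balance pan while the bottles wait in the tray. After that put every bottle back on the middle of the tile that matches its cap colour, and leave the jar on the pan. Keep bottles and jar upright throughout, and leave the glass flask on the bench undisturbed.

Things in the scene. Friction and masses are not known exactly. Their poses are not given: they have to be found in the camera images.
- bottle_blue: loose white plastic bottle with a blue cap, 0.14 kg or so, closed: straight round body 44 mm across up to 88 mm, cap 37 mm across from 93 to 115 mm (its top). Origin: centre of the underside, z up. It starts upright in the row of three at the front of the rack, on the tile of its colour; bottle centres in the row are 64 mm apart (20 mm clear between them)
- bottle_yellow: loose white plastic bottle with a yellow cap, 0.14 kg or so, closed: straight round body 44 mm across up to 88 mm, cap 37 mm across from 93 to 115 mm (its top). Origin: centre of the underside, z up. It starts upright in the row of three at the front of the rack, on the tile of its colour; bottle centres in the row are 64 mm apart (20 mm clear between them)
- bottle_green: loose white plastic bottle with a green cap, 0.14 kg or so, closed: straight round body 44 mm across up to 88 mm, cap 37 mm across from 93 to 115 mm (its top). Origin: centre of the underside, z up. It starts upright in the row of three at the front of the rack, on the tile of its colour; bottle centres in the row are 64 mm apart (20 mm clear between them)
- jar: loose low jar of amber glass, black lid, 0.09 kg: glass 42 mm across, lid 45 mm across from 31 to 45 mm (its top). Origin: centre of the underside, z up. Starts upright on the white rack base (top 8 mm above the bench), 52 mm behind the middle bottle as seen from the robot. A steel guard bar along the rack's back, 68 mm behind the jar's centre, is 8 mm thick, its top 109 mm above the bench
- tile_blue: fixed blue square tile, 56 x 56 x 3 mm, lying on the rack's white base: the home of the blue-capped bottle, partly visible round its foot. Origin: centre of the underside (8 mm above the bench), top face 3 mm higher. Its y axis runs along the row of tiles, its x axis across the row, from the front towards the jar's place at the back; the order of the colours in the row changes
- tile_yellow: fixed yellow square tile, 56 x 56 x 3 mm, lying on the rack's white base: the home of the yellow-capped bottle, partly visible round its foot. Origin: centre of the underside (8 mm above the bench), top face 3 mm higher. Its y axis runs along the row of tiles, its x axis across the row, from the front towards the jar's place at the back; the order of the colours in the row changes
- tile_green: fixed green square tile, 56 x 56 x 3 mm, lying on the rack's white base: the home of the green-capped bottle, partly visible round its foot. Origin: centre of the underside (8 mm above the bench), top face 3 mm higher. Its y axis runs along the row of tiles, its x axis across the row, from the front towards the jar's place at the back; the order of the colours in the row changes
- side_tray: fixed shallow open grey tray, 260 mm (its x) by 130 mm (its y), 20 mm high, walls and floor 5 mm thick, on the bench at one side of the rack, left or right. Origin: centre of the underside, on the bench. Room for the three bottles in a row along its x
- balance: fixed white laboratory balance with a round steel pan 110 mm across, its flat top 62 mm above the bench; on the other side of the rack from the tray. Origin: on the bench, straight under the centre of the pan. The housing reaches 125 mm from it to -x (display end, 54 mm high) and 85 mm to +x, and is 170 mm wide
- flask: loose small empty conical glass flask, a bystander: 60 mm across at the foot, 29 mm at the mouth, 80 mm high, standing on the bench between the robot and the rack. Origin: centre of the underside
There are look-alikes about, which are no part of the job. Of the things like the jar, leave any that is turquoise; of the rest the larger one is meant.

How it is judged:
By the outcome, as a careful person would: the job done as asked, in the order asked, and still so for the second after the job is handed in, with the robot touching nothing.
It also fails if it takes over 144 s, if anything falls off the work surface, if the arm or the gripper's body presses on something with over 40 N, if the wrist force passes 120 N, or if a joint passes its speed limit or range.

ROBOT

A 7-joint arm with a two-finger parallel gripper is mounted at the origin on the work surface. World frame = base frame: x ahead of the robot, y to its left, z up, the work surface at z = 0. Lengths are in m, angles in rad, forces in N, time in s.
With the tool pointing down it reaches from about 0.35 to 0.9 m from the base axis. Payload 19.9 kg.
Tool frame: the origin (TCP) lies at the very end of the fingers, on their centre line; the grasp point (between the pads) lies 19 mm behind it (arm.pinch_z is the distance from the TCP to the grasp point, in m); z points along the fingers, y is the line along which they close (so a half turn about z gives the same grasp; the last joint's range is limited). The gripper opens to 85 mm and grips with 20 to 120 N. Pads are 22 mm wide; open, the fingers measure 114 mm over their backs; the gripper's body (76 mm by 85 mm) begins 54 mm behind the grasp point. The pads swing forward as they close: fully open they stand 13 mm farther back than shut.
Start: joints at [-1.323, 0.417, -0.01, 1.614, 0.005, 1.111, -0.053], TCP at [0.179, 0.599, 0.231] pointing down, gripper open.
Joint ranges: [-2.81, 2.81], [-0.39, 2.02], [-1.27, 1.25], [0.06, 2.57], [-1.19, 4.33], [0.19, 2], [-2.82, 2.82]. Speed limits (rad/s): [1.89, 1.89, 2.39, 2.39, 3.01, 3.01, 3.01].

INTERFACE

Orientations are given as a unit quaternion [x, y, z, w].
In Python, from plant import arm, viewer gives the robot as it stands.
- The arm moves only by the tool step_arm, never from a script. Its argument "rows" is a list of rows, each an object of numbers: "wx", "wy", "wz": the turn, a rotation vector about the tool's x, y, z in degrees; "dx", "dy", "dz": the shift along the tool's x, y, z in m; "hand": the finger opening in m, from 0 to 0.0854. A call has 1 to 12 rows; each row is the pose to reach, as a shift and turn from the pose commanded when the call began, along the tool's axes at that moment; what a row does not reach only later rows make up. A row lasts 1/10 s, in which the tool goes at most 50 mm and 8.59 degrees, less where a joint would pass 70% of its speed; a pose out of reach is approached as far as the arm can. A call with a gripper value outside its range is refused whole. The fingers move at their own pace and stop on an object; "newtons" is the grip in N (left out, the last holds). Time passes only in rows, so rows that repeat a pose let the fingers close. It gives the time, the measured TCP pose, the force, the opening and the grip force at its end, in the units of the state.
- arm.state(): the state, without advancing time (a new reading comes with each control period).
- viewer.capture(name): name is "scene" or "top" or "wrist"; returns a dict with "pixels" (400x640x3 uint8, red, green, blue), "vertical_fov" (degrees; the focal length in pixels is half the picture's height over the tangent of half this angle, whatever the lens; pixels are square), "cx", "cy" (the principal point, pixels), "origin" and "orientation" of the camera in the world; the wrist camera has in their place "mount" (4x4, takes a point from camera to tool coordinates, whose origin is the TCP and whose axes are the flange's). Camera axes: x right, y down, z forward; pixel columns grow to the right and rows downward; lengths in m; the calibration is good to about 2 mm. A picture is of the moment at which its call begins: read the wrist's pose just before it. There is no depth.
- arm.sign_off(): hands the job in; it is judged then, once.
Trained networks look in the newest picture that a camera, given by its name, has taken for a name from the list of things; names that differ only in an ending like _2 or _b are one class to them, and where a whole thing is asked for, a point or a joint stands for the part that bears it (a point fixed in the world has none). Each returns a list of dicts, best first, with "score" (0 to 1); they miss things now and then, are a little off and sometimes report something else, mostly with a low value. They report only what shows in the picture. A call takes as long as a camera call. They do not tell look-alikes from the thing itself.
- viewer.masks_of(label, camera): "region" (400x640 bool, what is visible of it).
- viewer.tip_of(label, camera): "centre" ([x, y, z] in m, in world coordinates, good to about 4 mm: a listed point, or the origin of a listed thing).
The state is a dict: "time": time; "joints": joint angles; "dq": joint speeds; "effort": joint torques, N m; "ee_pos": TCP position; "orientation": TCP orientation; "force": force on the tool from outside, world axes, zero at the start; "ft_torque": the same for the moment, N m; "gripper_width": opening from 0.0 (shut) to 1.0 (fully open); "gripper_force": force on a finger pad.
Only numpy, scipy, OpenCV 4.12 (cv2) and the standard library are available. Lean on these libraries where they do the work, as an engineer would, in place of code of your own. Each camera call takes 0.05 s, during which the arm holds its last target. There are 200 camera calls.

## Working session

There is one attempt and no reset: what is moved stays moved. The work goes in short steps, Python scripts to look and compute and a tool call to move; the robot and the scene stay as the last step left them, time stands still between calls to the robot, and variables do not carry over. Pictures are saved under pics/ and viewed, at most 14 in all, crops included, and the job is handed in when it is done.

Besides the shell and the picture viewer there is one more tool, called after "Request:" by a JSON object that holds its "fn" and its "kwargs", one argument or row to a line. step_arm: Moves the arm, as the interface text tells. Its arguments: {"type":"object","properties":{"rows":{"type":"array"},"newtons":{"type":"number"}},"required":["rows"]}

```bash
mkdir -p pics; ls
python3 - <<'E'
from plant import arm, viewer
import cv2,numpy as np
print(arm.state(), arm.pinch_z)
for c in ["scene","top"]:
    d=viewer.capture(c); cv2.imwrite(f"pics/{c}0.png",d["pixels"][:,:,::-1])
    print({k:v for k,v in d.items() if k!="pixels"})
    for l in ["bottle_blue","bottle_yellow","bottle_green","jar","tile_blue","tile_yellow","tile_green","side_tray","balance","flask"]:
        print(c,l,[(np.round(x["centre"],3).tolist(),round(x["score"],2)) for x in viewer.tip_of(l,c)])
E
```

```text
pics
{'time': 0.0, 'joints': array([-1.32244817,  0.4179969 , -0.01031352,  1.61418619,  0.00469314,
        1.11067861, -0.05300618]), 'dq': array([ 0.0007722 , -0.00015157,  0.00160351,  0.00014527, -0.00130976,
        0.00185229, -0.0013045 ]), 'effort': array([-2.85425140e-04, -8.64434338e+01,  6.78416211e-01, -4.34897554e+01,
        1.89819792e-02,  7.41964759e-03,  4.10851590e-05]), 'ee_pos': array([0.17853169, 0.59859348, 0.23064086]), 'orientation': array([ 1.44412978e-01,  9.89517309e-01, -6.20579782e-04, -4.91987235e-05]), 'force': array([0.15846643, 0.3189896 , 0.33457433]), 'ft_torque': array([ 0.01704342, -0.00739547, -0.00225247]), 'gripper_force': 0.0, 'gripper_width': 1.0006117941873982} 0.0187
{'vertical_fov': 43.594209427051446, 'cx': 320.84280525615, 'cy': 199.6711214637168, 'origin': array([ 1.18580129, -0.55822093,  0.75297718]), 'orientation': array([ 0.81997916,  0.37756819, -0.17256496, -0.39407838])}
scene bottle_blue []
scene bottle_yellow []
scene bottle_green [([0.477, 0.303, -0.001], 0.74), ([0.516, 0.016, 0.008], 0.58)]
scene jar [([0.554, 0.144, 0.0],
[... 467 characters left out ...]
81367608, 'origin': array([ 0.3607315 , -0.00640629,  0.82204529]), 'orientation': array([ 0.74927815, -0.65432616,  0.06957065, -0.07482954])}
top bottle_blue [([0.516, -0.05, 0.014], 0.66), ([0.361, 0.054, 0.001], 0.63)]
top bottle_yellow [([0.515, -0.107, 0.011], 0.81)]
top bottle_green [([0.514, 0.018, 0.012], 0.63)]
top jar [([0.694, -0.058, 0.002], 0.72), ([0.553, 0.136, -0.001], 0.7), ([0.565, -0.043, 0.01], 0.55)]
top tile_blue [([0.518, -0.05, 0.005], 0.64)]
top tile_yellow [([0.517, -0.115, 0.009], 0.62)]
top tile_green [([0.514, 0.014, 0.006], 0.58)]
top side_tray [([0.473, 0.301, 0.002], 0.9)]
top balance [([0.485, -0.306, -0.002], 0.75)]
top flask [([0.363, 0.052, 0.003], 0.68)]
```

View pics/scene0.png

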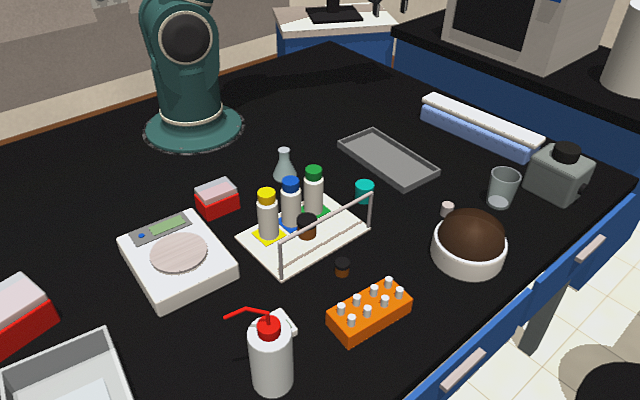

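View pics/top0.png

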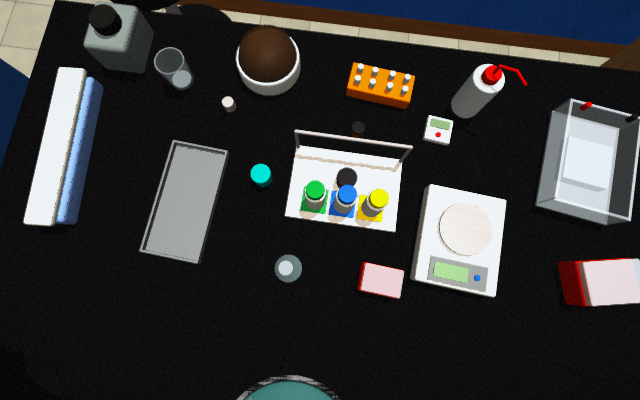

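The things like the jar, in scene / top pixels:
- Amber with a black lid, inside the rack: (307,228) / (346,178).
- Turquoise: (364,190) / (261,175). Excluded by the task.
- Small amber, behind the guard bar: (342,267) / (358,129).

The one in the rack is amber and the larger, and it stands 52 mm behind the middle (blue) bottle, so it is the jar meant. The row from left to right is green, blue, yellow. The tray is on the left and the balance on the right. Next I confirm this in one crop and measure.

```bash
cat > h.py <<'E'
from plant import arm, viewer
import cv2,numpy as np
from scipy.spatial.transform import Rotation as Ro
def cam(name):
    s=arm.state(); d=viewer.capture(name); im=d["pixels"]
    f=im.shape[0]/2/np.tan(np.radians(d["vertical_fov"])/2)
    if name=="wrist":
        M=np.array(d["mount"]); Rt=Ro.from_quat(s["orientation"]).as_matrix()
        R=Rt@M[:3,:3]; o=s["ee_pos"]+Rt@M[:3,3]
    else: R=Ro.from_quat(d["orientation"]).as_matrix(); o=np.array(d["origin"])
    return dict(im=im,f=f,c=np.array([d["cx"],d["cy"]]),R=R,o=o)
def ray(C,p): return C["R"]@np.r_[(np.array(p,float)-C["c"])/C["f"],1]
def at_z(C,p,z):
    r=ray(C,p); return C["o"]+r*(z-C["o"][2])/r[2]
def proj(C,P):
    q=(np.atleast_2d(P)-C["o"])@C["R"]; return C["c"]+C["f"]*q[:,:2]/q[:,2:]
def tri(L):
    A=np.zeros((3,3));b=np.zeros(3)
    for C,p in L:
        r=ray(C,p);r/=np.linalg.norm(r);M=np.eye(3)-np.outer(r,r);A+=M;b+=M@C["o"]
    return np.linalg.solve(A,b)
def hsv(C,lo,hi,box=None,n=1):
    m=cv2.inRange(cv2.cvtColor(C["im"],cv2.COLOR_RGB2HSV),np.array(lo),np.array(hi))
    return m
def go(x,y,z,psi):
    """shift/turn in tool axes from the present pose to TCP x,y,z with tool y at azimuth psi deg"""
    s=arm.state();R=Ro.from_quat(s["orientation"]).as_matrix();a=np.radians(psi)
    T=np.array([[-np.sin(a),np.cos(a),0],[np.cos(a),np.sin(a),0],[0,0,-1]])
    d=R.T@(np.array([x,y,z])-s["ee_pos"]); w=np.degrees(Ro.from_matrix(R.T@T).as_rotvec())
    print("d",d.round(4),"w",w.round(2),"t",round(s["time"],2))
E
python3 - <<'E'
from h import *
S=cam("scene");T=cam("top")
cv2.imwrite("pics/crop.png",cv2.resize(S["im"][150:300,220:420,::-1],None,fx=4,fy=4,interpolation=cv2.INTER_CUBIC))
W=viewer.capture("wrist");print(np.round(W["mount"],4),W["vertical_fov"])
# quads: tray, rack base, balance from masks
def mk(l,C,n):
    return [(m["region"],m["score"]) for m in viewer.masks_of(l,n)]
for l,z in [("side_tray",.02),("balance",.054)]:
    for n,C in [("top",T),("scene",S)]:
        m=mk(l,C,n)
        if m:
            q=cv2.convexHull(np.argwhere(m[0][0])[:,::-1].astype(np.int32))
            q=cv2.approxPolyDP(q,8,True)[:,0]
            P=np.array([at_z(C,p,z) for p in q]);print(l,n,P[:,:2].round(3).tolist())
# rack base: white quad in top
g=cv2.inRange(T["im"],(150,)*3,(255,)*3);g[:, :280]=0;g[:,411:]=0;g[:140]=0;g[240:]=0
n,lab,st,_=cv2.connectedComponentsWithStats(g);k=1+st[1:,4].argmax()
q=cv2.approxPolyDP(cv2.convexHull(np.argwhere(lab==k)[:,::-1].astype(np.int32)),6,True)[:,0]
print("rack",[(p.tolist(),at_z(T,p,.008)[:2].round(3).tolist()) for p in q])
for nme,lo,hi in [("green",(45,120,40),(80,255,255)),("blue",(105,120,40),(125,255,255)),("yellow",(22,120,60),(35,255,255))]:
    for n,C in [("T",T),("S",S)]:
        m=hsv(C,lo,hi);k,lab,st,ce=cv2.connectedComponentsWithStats(m)
        print(nme,n,[(st[i].tolist(),ce[i].round(1).tolist()) for i in range(1,k) if st[i,4]>60])
go(.45,-.05,.40,3)
E
```

```text
[[-2.000e-04 -9.603e-01 -2.789e-01  7.100e-02]
 [ 1.000e+00  2.000e-04 -1.300e-03 -8.000e-04]
 [ 1.300e-03 -2.789e-01  9.603e-01 -1.432e-01]
 [ 0.000e+00  0.000e+00  0.000e+00  1.000e+00]] 68.89349480298196
side_tray top [[0.602, 0.232], [0.346, 0.241], [0.351, 0.374], [0.606, 0.359]]
side_tray scene [[0.62, 0.339], [0.611, 0.208], [0.347, 0.242], [0.358, 0.371]]
balance top [[0.532, -0.009], [0.482, -0.007], [0.484, 0.04], [0.523, 0.042]]
balance scene [[0.614, -0.25], [0.604, -0.405], [0.374, -0.386], [0.384, -0.218]]
rack [([401, 163], [0.629, -0.17]), ([394, 231], [0.47, -0.169]), ([285, 215], [0.473, 0.077]), ([300, 145], [0.641, 0.067])]
green T [([301, 181, 27, 33, 470], [313.9, 195.8])]
green S [([305, 164, 18, 18, 255], [313.1, 172.0]), ([316, 205, 14, 13, 61], [323.1, 211.5])]
blue T [([263, 0, 377, 45, 8845], [511.5, 14.9]), ([0, 59, 29, 109, 1635], [9.3, 102.1]), ([62, 80, 41, 145, 1172], [83.3, 154.5]), ([338, 184, 19, 20, 299], [346.8, 193.7]), ([329, 191, 26, 27, 201], [339.0, 208.2])]
blue S [([277, 27, 117, 41, 1850], [345.2, 44.6]), ([394, 39, 246, 361, 16379], [531.1, 189.0]), ([282, 175, 18, 18, 272], [290.4, 183.5]), ([278, 217, 19, 16, 77], [286.4, 226.2])]
yellow T [([369, 189, 20, 20, 305], [378.3, 198.3]), ([357, 195, 26, 27, 237], [367.0, 211.6])]
yellow S [([257, 186, 19, 20, 293], [266.1, 195.3]), ([252, 229, 34, 18, 180], [268.2, 237.2])]
d [-0.4455 -0.5443 -0.1687] w [-0.   0.  70.4] t 1.45
```

View pics/crop.png

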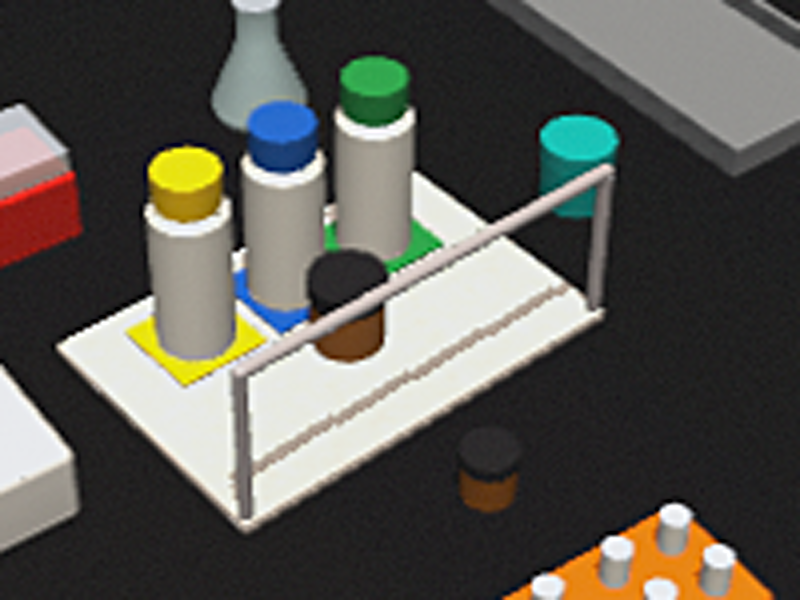

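The crop shows the larger amber jar inside the rack at crop (346,305). The small amber one at (489,470) and the turquoise one at (578,165) stay untouched. Next I move over the rack for a close wrist look.

Request:
{"fn": "step_arm", "kwargs": {
  "rows": [
    {"dx": -0.0371, "dy": -0.0454, "dz": -0.014, "wz": 6},
    {"dx": -0.0742, "dy": -0.0907, "dz": -0.028, "wz": 12},
    {"dx": -0.111, "dy": -0.136, "dz": -0.042, "wz": 18},
    {"dx": -0.148, "dy": -0.181, "dz": -0.056, "wz": 24},
    {"dx": -0.185, "dy": -0.227, "dz": -0.07, "wz": 30},
    {"dx": -0.223, "dy": -0.272, "dz": -0.084, "wz": 36},
    {"dx": -0.26, "dy": -0.317, "dz": -0.098, "wz": 42},
    {"dx": -0.297, "dy": -0.363, "dz": -0.112, "wz": 48},
    {"dx": -0.334, "dy": -0.408, "dz": -0.126, "wz": 54},
    {"dx": -0.371, "dy": -0.454, "dz": -0.14, "wz": 60},
    {"dx": -0.408, "dy": -0.499, "dz": -0.155, "wz": 66},
    {"dx": -0.4455, "dy": -0.5443, "dz": -0.1687, "wz": 70.4}
  ]
}}

```text
schema error: expected keys wx, wy, wz, dx, dy, dz, hand
```

Request:
{"fn": "step_arm", "kwargs": {
  "rows": [
    {"dx": 0}
  ]
}}

```text
schema error: expected keys wx, wy, wz, dx, dy, dz, hand
```

Run:
```python
from h import *
s=arm.state();print(s["ee_pos"],s["joints"].round(2),s["dq"].round(3))
W=cam("wrist");cv2.imwrite("pics/w1.png",W["im"][:,:,::-1]);go(.45,-.05,.40,3)
for nme,lo,hi in [("green",(45,120,40),(80,255,255)),("blue",(105,120,40),(125,255,255)),("yellow",(22,120,60),(35,255,255))]:
        m=hsv(W,lo,hi);k,lab,st,ce=cv2.connectedComponentsWithStats(m)
        print(nme,[(st[i].tolist(),ce[i].round(1).tolist()) for i in range(1,k) if st[i,4]>60])
for l in ["jar","balance","side_tray"]: print(l,[(np.round(x["centre"],3).tolist(),round(x["score"],2)) for x in viewer.tip_of(l,"wrist")])
```

```text
[0.17860118 0.59892415 0.231271  ] [-1.32  0.42 -0.01  1.61  0.    1.11 -0.05] [-0.001  0.001  0.001 -0.002 -0.001  0.001  0.   ]
d [-0.4455 -0.5444 -0.1687] w [-0.   0.  70.4] t 1.5
green []
blue [([425, 0, 215, 397, 61103], [549.7, 156.5]), ([489, 394, 27, 6, 82], [504.9, 397.6])]
yellow []
jar []
balance []
side_tray []
```

View pics/w1.png

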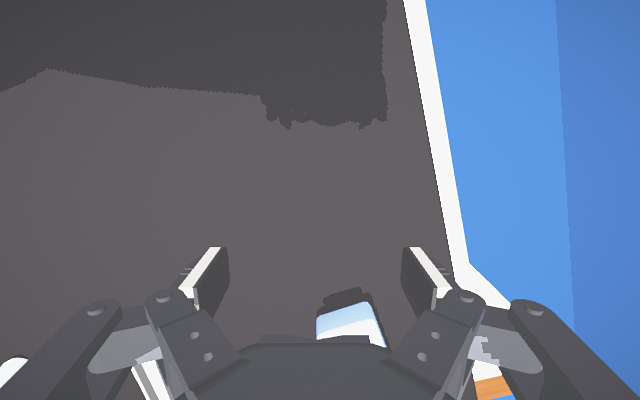

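That view showed only bare bench between the open fingers, because the move was refused: every row needs all seven keys. I repeat it with them.

Request:
{"fn": "step_arm", "kwargs": {
  "rows": [
    {"dx": -0.15, "dy": -0.18, "dz": -0.12, "wx": 0, "wy": 0, "wz": 24, "hand": 0.085},
    {"dx": -0.15, "dy": -0.18, "dz": -0.12, "wx": 0, "wy": 0, "wz": 24, "hand": 0.085},
    {"dx": -0.15, "dy": -0.18, "dz": -0.12, "wx": 0, "wy": 0, "wz": 24, "hand": 0.085},
    {"dx": -0.15, "dy": -0.18, "dz": -0.12, "wx": 0, "wy": 0, "wz": 24, "hand": 0.085},
    {"dx": -0.446, "dy": -0.544, "dz": -0.169, "wx": 0, "wy": 0, "wz": 70.4, "hand": 0.085},
    {"dx": -0.446, "dy": -0.544, "dz": -0.169, "wx": 0, "wy": 0, "wz": 70.4, "hand": 0.085},
    {"dx": -0.446, "dy": -0.544, "dz": -0.169, "wx": 0, "wy": 0, "wz": 70.4, "hand": 0.085},
    {"dx": -0.446, "dy": -0.544, "dz": -0.169, "wx": 0, "wy": 0, "wz": 70.4, "hand": 0.085},
    {"dx": -0.446, "dy": -0.544, "dz": -0.169, "wx": 0, "wy": 0, "wz": 70.4, "hand": 0.085},
    {"dx": -0.446, "dy": -0.544, "dz": -0.169, "wx": 0, "wy": 0, "wz": 70.4, "hand": 0.085},
    {"dx": -0.446, "dy": -0.544, "dz": -0.169, "wx": 0, "wy": 0, "wz": 70.4, "hand": 0.085},
    {"dx": -0.446, "dy": -0.544, "dz": -0.169, "wx": 0, "wy": 0, "wz": 70.4, "hand": 0.085}
  ],
  "newtons": 40
}}

```text
time: 2.85
ee_pos: [0.401, 0.0678, 0.3817]
orientation: [0.688, 0.725, 0.001, -0.0]
force: [0.8, 0.3, 0.3]
gripper_width: 0.995
gripper_force: 0.0
```

```bash
python3 -c "
from h import *
go(.45,-.05,.40,3)"
```

```text
d [-0.1202  0.0429 -0.0184] w [ 0.04 -0.05 -0.02] t 2.85
```

Request:
{"fn": "step_arm", "kwargs": {
  "rows": [
    {"dx": -0.12, "dy": 0.043, "dz": -0.018, "wx": 0, "wy": 0, "wz": 0, "hand": 0.085},
    {"dx": -0.12, "dy": 0.043, "dz": -0.018, "wx": 0, "wy": 0, "wz": 0, "hand": 0.085},
    {"dx": -0.12, "dy": 0.043, "dz": -0.018, "wx": 0, "wy": 0, "wz": 0, "hand": 0.085},
    {"dx": -0.12, "dy": 0.043, "dz": -0.018, "wx": 0, "wy": 0, "wz": 0, "hand": 0.085},
    {"dx": -0.12, "dy": 0.043, "dz": -0.018, "wx": 0, "wy": 0, "wz": 0, "hand": 0.085}
  ]
}}

```text
time: 3.35
ee_pos: [0.4499, -0.0477, 0.399]
orientation: [0.689, 0.725, -0.0, -0.0]
force: [-0.0, 0.4, -0.0]
gripper_width: 0.998
gripper_force: 0.0
```

Run:
```python
from h import *
s=arm.state();print(s["ee_pos"],s["joints"].round(2),s["dq"].round(3))
W=cam("wrist");cv2.imwrite("pics/w2.png",W["im"][:,:,::-1]);go(.45,-.05,.40,3)
import pickle;pickle.dump(W,open("w2.pkl","wb"))
for nme,lo,hi in [("green",(45,120,40),(80,255,255)),("blue",(105,120,40),(125,255,255)),("yellow",(22,120,60),(35,255,255))]:
        m=hsv(W,lo,hi);k,lab,st,ce=cv2.connectedComponentsWithStats(m)
        print(nme,[(st[i].tolist(),ce[i].round(1).tolist()) for i in range(1,k) if st[i,4]>60])
for l in ["jar","bottle_green","bottle_blue","bottle_yellow","tile_green","tile_blue","tile_yellow","flask"]: print(l,[(np.round(x["centre"],3).tolist(),round(x["score"],2)) for x in viewer.tip_of(l,"wrist")])
```

```text
[ 0.44985662 -0.04770292  0.39903304] [-0.75 -0.06  0.76  1.79  0.04  1.39  0.05] [-0.016 -0.009 -0.026  0.014  0.002 -0.    -0.007]
d [-0.003   0.0001 -0.0011] w [-0.02 -0.    0.02] t 3.4
green [([338, 103, 34, 33, 294], [347.9, 114.8]), ([351, 109, 27, 28, 562], [363.8, 122.1])]
blue [([538, 25, 102, 373, 20663], [605.0, 230.5]), ([335, 140, 33, 31, 322], [347.4, 149.7]), ([347, 155, 27, 25, 513], [359.5, 166.9])]
yellow [([332, 175, 32, 29, 254], [341.8, 185.7]), ([344, 195, 24, 26, 489], [355.4, 207.4])]
jar [([0.554, 0.14, -0.0], 0.98), ([0.563, -0.046, 0.006], 0.84), ([0.694, -0.052, -0.0], 0.72)]
bottle_green [([0.518, 0.011, 0.012], 0.91)]
bottle_blue [([0.514, -0.051, 0.013], 0.83), ([0.491, -0.302, -0.002], 0.49)]
bottle_yellow [([0.514, -0.107, 0.006], 0.6), ([0.487, -0.307, -0.001], 0.6)]
tile_green [([0.511, 0.016, 0.012], 0.91)]
tile_blue [([0.514, -0.045, 0.008], 0.62)]
tile_yellow [([0.516, -0.111, 0.004], 0.79)]
flask [([0.355, 0.054, 0.003], 0.95)]
```

View pics/w2.png

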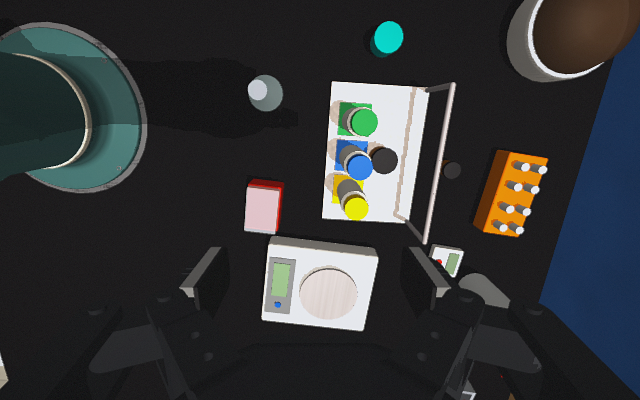

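The wrist view shows the caps at (364,122) green, (359,167) blue and (355,207) yellow, the jar lid at (384,161) and the pan at (328,293). Now a silhouette fit over the three views.

```bash
cat >> h.py <<'E'
from scipy.optimize import least_squares
def cyl(r,z0,z1):
    a=np.linspace(0,2*np.pi,60);return np.vstack([np.c_[r*np.cos(a),r*np.sin(a),0*a+z] for z in (z0,z1)])
def cen_hull(p):
    m=cv2.moments(cv2.convexHull(p.astype(np.float32)));return np.array([m["m10"],m["m01"]])/m["m00"]
def fit(views,pts,x0,zfree=True):
    """views: (C, measured centroid); pts: hull points of the model about its origin"""
    f=lambda v:np.concatenate([cen_hull(proj(C,pts+np.r_[v,[] if zfree else x0[2]]))-c for C,c in views])
    r=least_squares(f,x0 if zfree else x0[:2],diff_step=1e-4);return r.x,r.fun.round(2)
COL=dict(green=((45,120,40),(80,255,255)),blue=((105,120,40),(125,255,255)),yellow=((22,120,60),(35,255,255)))
def blob(C,col,near,rad=14,solid=False):
    m=hsv(C,*COL[col]) if isinstance(col,str) else col.astype(np.uint8)
    k,lab,st,ce=cv2.connectedComponentsWithStats(m);i=1+np.argmin([np.hypot(*(c-near)) for c in ce[1:]]);return ce[i],st[i]
E
python3 - <<'E'
from h import *
import pickle
W=pickle.load(open("w2.pkl","rb"));S=cam("scene");T=cam("top");pickle.dump((S,T),open("st.pkl","wb"))
cap=cyl(.0185,.093,.115)
caps={}
for c,w,s,t in [("green",(364,122),(313,172),None),("blue",(359,167),(290,183.5),(346.8,193.7)),("yellow",(355,207),(266,195),(378.3,198.3))]:
    v=[(W,blob(W,c,w)[0]),(S,blob(S,c,s)[0])]+([(T,blob(T,c,t)[0])] if t else [])
    x,r=fit(v,cap,[.515,-.05,.011]);caps[c]=x;print(c,x.round(4),r)
u=caps["green"]-caps["yellow"];print("row len",np.linalg.norm(u[:2]),"yaw",np.degrees(np.arctan2(-u[0],u[1])))
# rack base front edge in w2 : white pixels leftmost per row
g=cv2.inRange(W["im"],(180,)*3,(255,)*3)
e=[(np.argmax(g[r,300:400]>0)+300,r) for r in range(90,212)]
P=np.array([at_z(W,p,.008)[:2] for p in e]);k=np.polyfit(P[:,1],P[:,0],1);k=np.polyfit(*P[abs(np.polyval(k,P[:,1])-P[:,0])<.003][:,::-1].T,1);print("front edge yaw",np.degrees(np.arctan(-k[0])),"x at -.05",np.polyval(k,-.05))
# jar lid: dark brownish/black on white
hs=cv2.cvtColor(W["im"],cv2.COLOR_RGB2GRAY)
jm=[m for m in viewer.masks_of("jar","wrist")]
for m in jm:
    a=np.argwhere(m["region"]);print("jarmask",a.mean(0)[::-1].round(1),len(a),m["score"])
    if abs(a.mean(0)[1]-384)<10:
        jar=np.vstack([cyl(.0225,.031,.045),cyl(.021,0,.031)])
        x,r=fit([(W,a.mean(0)[::-1])],jar,[.567,-.045,.008],False);print("jar",x,r)
# pan, 4 views
pan=cyl(.055,.0,.0001)
for n,C in [("wrist",W),("top",T),("scene",S)]:
    for m in viewer.masks_of("balance",n):
        a=np.argwhere(m["region"]);print(n,"bal",a.mean(0)[::-1].round(1),len(a),round(m["score"],2))
def pink(C,box):
    x0,y0,x1,y1=box;h=cv2.cvtColor(C["im"],cv2.COLOR_RGB2HSV)[y0:y1,x0:x1];print(C["im"][(y0+y1)//2,(x0+x1)//2],C["im"][y0+2,(x0+x1)//2-25])
pink(W,(295,262,360,325));pink(S,(145,228,212,276));pink(T,(435,200,495,258))
E
```

```text
green [0.515  0.0139 0.0113] [ 0. -0. -0.  0.]
blue [ 0.5973 -0.0082  0.0591] [ 72.62 -22.49  41.14  -8.22  65.53 143.92]Traceback (most recent call last):
  File "<stdin>", line 7, in <module>
  File "h.py", line 43, in blob
    k,lab,st,ce=cv2.connectedComponentsWithStats(m);i=1+np.argmin([np.hypot(*(c-near)) for c in ce[1:]]);return ce[i],st[i]
                                                        ~~~~~~~~~^^^^^^^^^^^^^^^^^^^^^^^^^^^^^^^^^^^^^^^
    return _wrapfunc(a, 'argmin', axis=axis, out=out, **kwds)
    return _wrapit(obj, method, *args, **kwds)
    result = getattr(arr, method)(*args, **kwds)
ValueError: attempt to get argmin of an empty sequence
```

Run:
```python
from h import *
import pickle
W=pickle.load(open("w2.pkl","rb"));S=cam("scene");T=cam("top")
S["im"]=cv2.imread("pics/scene0.png")[:,:,::-1].copy();T["im"]=cv2.imread("pics/top0.png")[:,:,::-1].copy();pickle.dump((S,T),open("st.pkl","wb"))
cap=cyl(.0185,.093,.115)
caps={}
for c,w,s,t in [("green",(364,122),(313,172),None),("blue",(359,167),(290,183.5),(346.8,193.7)),("yellow",(355,207),(266,195),(378.3,198.3))]:
    v=[(W,blob(W,c,w)[0]),(S,blob(S,c,s)[0])]+([(T,blob(T,c,t)[0])] if t else [])
    x,r=fit(v,cap,[.515,-.05,.011]);caps[c]=x;print(c,x.round(4),r)
u=caps["green"]-caps["yellow"];print("row len",np.linalg.norm(u[:2]),"yaw",np.degrees(np.arctan2(-u[0],u[1])))
g=cv2.inRange(W["im"],(180,)*3,(255,)*3)
e=[(np.argmax(g[r,300:400]>0)+300,r) for r in range(90,212)]
P=np.array([at_z(W,p,.008)[:2] for p in e]);k=np.polyfit(P[:,1],P[:,0],1);k=np.polyfit(*P[abs(np.polyval(k,P[:,1])-P[:,0])<.003][:,::-1].T,1);print("front edge yaw",np.degrees(np.arctan(-k[0])),"x at -.05",np.polyval(k,-.05))
jar=np.vstack([cyl(.0225,.031,.045),cyl(.021,0,.031)])
viewer.capture("wrist")
for m in viewer.masks_of("jar","wrist"):
    a=np.argwhere(m["region"]);print("jarmask",a.mean(0)[::-1].round(1),len(a),m["score"])
    if abs(a.mean(0)[1]-384)<10:
        x,r=fit([(W,a.mean(0)[::-1])],jar,[.567,-.045,.008],False);print("jar",x,r)
def pan(C,box):
    x0,y0,x1,y1=box;h=C["im"][y0:y1,x0:x1].astype(int);print(h[(y1-y0)//2,(x1-x0)//2],h[3,3],end=" ")
    m=((h[:,:,0]-h[:,:,2])>8)&(h[:,:,0]>120);m=cv2.morphologyEx(m.astype(np.uint8),cv2.MORPH_OPEN,np.ones((3,3)))
    c=np.argwhere(m).astype(np.int32)[:,::-1];q=cen_hull(c)+[x0,y0];print(len(c),q);return q
v=[(W,pan(W,(290,258,365,330))),(S,pan(S,(140,224,216,280))),(T,pan(T,(430,196,500,262)))]
print("pan",fit(v,cyl(.055,0,.0001),[.485,-.307,.062]))
```

```text
green [0.515  0.0139 0.0114] [ 0.   -0.   -0.01  0.  ]
blue [ 0.5155 -0.0493  0.0111] [ 0.3  -0.35  0.01 -0.09  0.49  0.41]
yellow [ 0.5152 -0.1119  0.0114] [ 0.18 -0.45  0.06 -0.12  0.64  0.24]
row len 0.12578441365514195 yaw 0.07453263818073344
front edge yaw 1.5824826877643865 x at -.05 0.4821252220330036
jarmask [449.8 169.4] 286 0.89
jarmask [382.6 159.3] 582 0.86
jar [ 0.56657768 -0.04799768] [-0. -0.]
jarmask [386.1  39.2] 880 0.56
jar [0.55029395 0.13773208] [0. 0.]
[220 211 206] [159 160 159] 2318 [327.23061894 292.04089038]
[213 200 194] [152 152 149] 1999 [179.67601596 251.710546  ]
[238 232 228] [240 244 247] 390 [462.4169285  228.78510902]
pan (array([ 0.48737734, -0.30274295,  0.0577442 ]), array([ 0.67, -1.03, -0.1 , -0.34,  1.04,  0.5 ]))
```

Check of the measurements:
- **Bottles:** they stand at z = 0.011, as the tile height demands.
- **Row:** length 126 mm against 128 mm.
- **Jar:** 51 mm behind the blue bottle.
- **Pan:** near (0.487, -0.304).

I start with the green bottle.

```bash
python3 -c "
from h import *
go(.515,.014,.18,1)"
```

```text
d [0.0581 0.0682 0.2191] w [0. 0. 2.] t 4.1
```

Request:
{"fn": "step_arm", "kwargs": {
  "rows": [
    {"dx": 0.058, "dy": 0.068, "dz": 0.1, "wx": 0, "wy": 0, "wz": 2, "hand": 0.07},
    {"dx": 0.058, "dy": 0.068, "dz": 0.1, "wx": 0, "wy": 0, "wz": 2, "hand": 0.07},
    {"dx": 0.058, "dy": 0.068, "dz": 0.1, "wx": 0, "wy": 0, "wz": 2, "hand": 0.07},
    {"dx": 0.058, "dy": 0.068, "dz": 0.15, "wx": 0, "wy": 0, "wz": 2, "hand": 0.07},
    {"dx": 0.058, "dy": 0.068, "dz": 0.2, "wx": 0, "wy": 0, "wz": 2, "hand": 0.07},
    {"dx": 0.058, "dy": 0.068, "dz": 0.22, "wx": 0, "wy": 0, "wz": 2, "hand": 0.07},
    {"dx": 0.058, "dy": 0.068, "dz": 0.22, "wx": 0, "wy": 0, "wz": 2, "hand": 0.07}
  ]
}}

```text
time: 4.8
ee_pos: [0.5133, 0.0137, 0.1766]
orientation: [0.701, 0.713, -0.002, -0.001]
force: [-0.1, -0.4, 0.3]
gripper_width: 0.822
gripper_force: 0.0
```

Run:
```python
from h import *
go(.515,.014,.065,1);print(arm.state()["joints"].round(2))
W=cam("wrist");cv2.imwrite("pics/w3.png",W["im"][:,:,::-1])
```

```text
d [0.0005 0.0022 0.1116] w [-0.27  0.1  -0.02] t 4.8
[-0.67  0.35  0.71  1.96 -0.28  0.94  0.19]
```

View pics/w3.png

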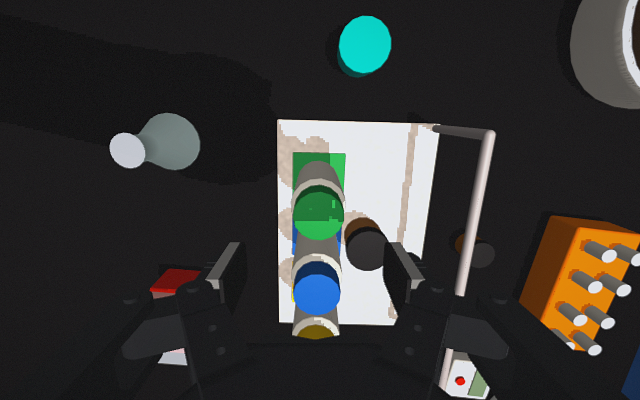

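The green cap at (318,215) lies midway between the fingers, so I descend and grip.

Request:
{"fn": "step_arm", "kwargs": {
  "rows": [
    {"dx": 0, "dy": 0.002, "dz": 0.04, "wx": 0, "wy": 0, "wz": 0, "hand": 0.07},
    {"dx": 0, "dy": 0.002, "dz": 0.08, "wx": 0, "wy": 0, "wz": 0, "hand": 0.07},
    {"dx": 0, "dy": 0.002, "dz": 0.105, "wx": 0, "wy": 0, "wz": 0, "hand": 0.07},
    {"dx": 0, "dy": 0.002, "dz": 0.111, "wx": 0, "wy": 0, "wz": 0, "hand": 0.07},
    {"dx": 0, "dy": 0.002, "dz": 0.111, "wx": 0, "wy": 0, "wz": 0, "hand": 0.07},
    {"dx": 0, "dy": 0.002, "dz": 0.111, "wx": 0, "wy": 0, "wz": 0, "hand": 0.035},
    {"dx": 0, "dy": 0.002, "dz": 0.111, "wx": 0, "wy": 0, "wz": 0, "hand": 0.035},
    {"dx": 0, "dy": 0.002, "dz": 0.111, "wx": 0, "wy": 0, "wz": 0, "hand": 0.035},
    {"dx": 0, "dy": 0.002, "dz": 0.111, "wx": 0, "wy": 0, "wz": 0, "hand": 0.035},
    {"dx": 0, "dy": 0.002, "dz": 0.111, "wx": 0, "wy": 0, "wz": 0, "hand": 0.035},
    {"dx": 0, "dy": 0.002, "dz": 0.111, "wx": 0, "wy": 0, "wz": 0, "hand": 0.035}
  ],
  "newtons": 40
}}

```text
time: 5.95
ee_pos: [0.5176, 0.0141, 0.0699]
orientation: [0.701, 0.713, 0.001, 0.0]
force: [-5.4, 0.5, 15.6]
gripper_width: 0.504
gripper_force: 38.2
```

Request:
{"fn": "step_arm", "kwargs": {
  "rows": [
    {"dx": 0, "dy": 0, "dz": -0.02, "wx": 0, "wy": 0, "wz": 0, "hand": 0.035},
    {"dx": 0, "dy": 0, "dz": -0.06, "wx": 0, "wy": 0, "wz": 0, "hand": 0.035},
    {"dx": 0, "dy": 0, "dz": -0.1, "wx": 0, "wy": 0, "wz": 0, "hand": 0.035},
    {"dx": 0, "dy": 0, "dz": -0.14, "wx": 0, "wy": 0, "wz": 0, "hand": 0.035},
    {"dx": 0, "dy": 0, "dz": -0.15, "wx": 0, "wy": 0, "wz": 0, "hand": 0.035}
  ]
}}

```text
time: 6.45
ee_pos: [0.5184, 0.0138, 0.2228]
orientation: [0.701, 0.713, 0.003, 0.001]
force: [0.4, -0.7, -3.3]
gripper_width: 0.499
gripper_force: 42.0
```

```bash
python3 -c "
from h import *
s=arm.state();print(s['ee_pos'],s['force'],s['gripper_width'])
go(.560,.298,.215,1)"
```

```text
[0.51836809 0.01375044 0.22275108] [ 0.36377958 -0.68095044 -3.27554523] 0.4992582349064685
d [0.2835 0.0464 0.0086] w [ 0.35 -0.11 -0.02] t 6.45
```

Request:
{"fn": "step_arm", "kwargs": {
  "rows": [
    {"dx": 0.03, "dy": 0.005, "dz": 0, "wx": 0, "wy": 0, "wz": 0, "hand": 0.035},
    {"dx": 0.075, "dy": 0.012, "dz": 0, "wx": 0, "wy": 0, "wz": 0, "hand": 0.035},
    {"dx": 0.12, "dy": 0.02, "dz": 0, "wx": 0, "wy": 0, "wz": 0, "hand": 0.035},
    {"dx": 0.165, "dy": 0.027, "dz": 0, "wx": 0, "wy": 0, "wz": 0, "hand": 0.035},
    {"dx": 0.21, "dy": 0.034, "dz": 0, "wx": 0, "wy": 0, "wz": 0, "hand": 0.035},
    {"dx": 0.25, "dy": 0.041, "dz": 0, "wx": 0, "wy": 0, "wz": 0, "hand": 0.035},
    {"dx": 0.275, "dy": 0.046, "dz": 0, "wx": 0, "wy": 0, "wz": 0, "hand": 0.035},
    {"dx": 0.284, "dy": 0.046, "dz": 0.01, "wx": 0, "wy": 0, "wz": 0, "hand": 0.035},
    {"dx": 0.284, "dy": 0.046, "dz": 0.04, "wx": 0, "wy": 0, "wz": 0, "hand": 0.035},
    {"dx": 0.284, "dy": 0.046, "dz": 0.08, "wx": 0, "wy": 0, "wz": 0, "hand": 0.035},
    {"dx": 0.284, "dy": 0.046, "dz": 0.1, "wx": 0, "wy": 0, "wz": 0, "hand": 0.035},
    {"dx": 0.284, "dy": 0.046, "dz": 0.1, "wx": 0, "wy": 0, "wz": 0, "hand": 0.035}
  ]
}}

```text
time: 7.65
ee_pos: [0.5563, 0.2972, 0.1152]
orientation: [0.701, 0.713, -0.002, -0.0]
force: [-0.0, -0.7, -1.8]
gripper_width: 0.503
gripper_force: 42.0
```

Run:
```python
from h import *
go(.560,.298,.065,1);print(arm.state()["joints"].round(2))
W=cam("wrist");go(.560,.298,.065,1);cv2.imwrite("pics/w4.png",W["im"][:,:,::-1])
```

```text
d [0.0009 0.004  0.0502] w [-0.22  0.17 -0.05] t 7.65
[-0.95  0.62  0.57  1.7  -0.4   0.94 -0.21]
d [0.0004 0.0027 0.0524] w [-0.09  0.09 -0.05] t 7.7
```

View pics/w4.png

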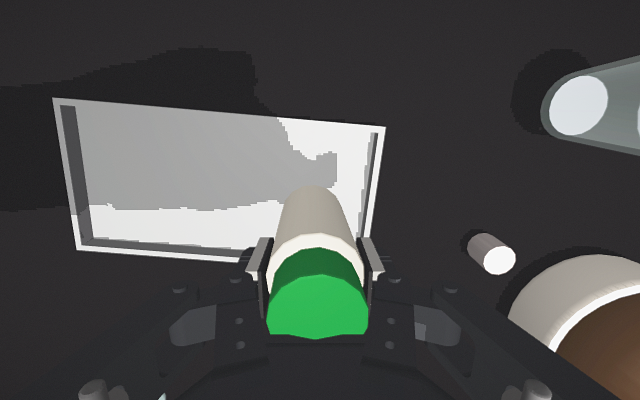

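The bottle is held upright. The tray corners show at (53,99), (385,127) and (78,250), and I check the slot against them.

Run:
```python
from h import *
W=cam("wrist")
a,b,c=[at_z(W,p,.02)[:2] for p in [(53,99),(385,127),(78,250)]]
print(a,b,c,np.linalg.norm(a-b),np.linalg.norm(a-c)); print("ctr",(b+c)/2,"yaw",np.degrees(np.arctan2(*(b-a)[::-1])))
go(.560,.298,.065,1)
```

```text
[0.35058562 0.37518982] [0.61221098 0.35817652] [0.34247042 0.24499576] 0.2621779569355791 0.13044672384154501
ctr [0.4773407  0.30158614] yaw -3.720661763258507
d [-0.0002  0.0019  0.0538] w [ 0.02  0.01 -0.04] t 7.75
```

Request:
{"fn": "step_arm", "kwargs": {
  "rows": [
    {"dx": 0, "dy": 0.002, "dz": 0.035, "wx": 0, "wy": 0, "wz": 0, "hand": 0.035},
    {"dx": 0, "dy": 0.002, "dz": 0.047, "wx": 0, "wy": 0, "wz": 0, "hand": 0.035},
    {"dx": 0, "dy": 0.002, "dz": 0.05, "wx": 0, "wy": 0, "wz": 0, "hand": 0.035},
    {"dx": 0, "dy": 0.002, "dz": 0.053, "wx": 0, "wy": 0, "wz": 0, "hand": 0.035},
    {"dx": 0, "dy": 0.002, "dz": 0.053, "wx": 0, "wy": 0, "wz": 0, "hand": 0.035}
  ]
}}

```text
time: 8.25
ee_pos: [0.5603, 0.2988, 0.066]
orientation: [0.701, 0.713, 0.001, 0.0]
force: [-0.5, 0.6, -1.5]
gripper_width: 0.5
gripper_force: 41.9
```

Request:
{"fn": "step_arm", "kwargs": {
  "rows": [
    {"dx": 0, "dy": 0, "dz": 0.002, "wx": 0, "wy": 0, "wz": 0, "hand": 0.035},
    {"dx": 0, "dy": 0, "dz": 0.004, "wx": 0, "wy": 0, "wz": 0, "hand": 0.035},
    {"dx": 0, "dy": 0, "dz": 0.004, "wx": 0, "wy": 0, "wz": 0, "hand": 0.035},
    {"dx": 0, "dy": 0, "dz": 0.004, "wx": 0, "wy": 0, "wz": 0, "hand": 0.035}
  ]
}}

```text
time: 8.65
ee_pos: [0.5604, 0.2994, 0.0637]
orientation: [0.701, 0.713, 0.001, -0.0]
force: [-13.2, -2.6, 33.5]
gripper_width: 0.505
gripper_force: 44.8
```

Request:
{"fn": "step_arm", "kwargs": {
  "rows": [
    {"dx": 0, "dy": 0, "dz": -0.002, "wx": 0, "wy": 0, "wz": 0, "hand": 0.035},
    {"dx": 0, "dy": 0, "dz": -0.003, "wx": 0, "wy": 0, "wz": 0, "hand": 0.06},
    {"dx": 0, "dy": 0, "dz": -0.003, "wx": 0, "wy": 0, "wz": 0, "hand": 0.06},
    {"dx": 0, "dy": 0, "dz": -0.003, "wx": 0, "wy": 0, "wz": 0, "hand": 0.06},
    {"dx": 0, "dy": 0, "dz": -0.02, "wx": 0, "wy": 0, "wz": 0, "hand": 0.06},
    {"dx": 0, "dy": 0, "dz": -0.06, "wx": 0, "wy": 0, "wz": 0, "hand": 0.06},
    {"dx": 0, "dy": 0, "dz": -0.105, "wx": 0, "wy": 0, "wz": 0, "hand": 0.06},
    {"dx": 0, "dy": 0, "dz": -0.15, "wx": 0, "wy": 0, "wz": 0, "hand": 0.07},
    {"dx": 0, "dy": 0, "dz": -0.15, "wx": 0, "wy": 0, "wz": 0, "hand": 0.07}
  ]
}}

```text
time: 9.55
ee_pos: [0.5623, 0.2992, 0.2183]
orientation: [0.701, 0.713, 0.004, 0.001]
force: [-0.1, 0.3, -0.9]
gripper_width: 0.818
gripper_force: 0.0
```

Run:
```python
from h import *
W=cam("wrist");print([(np.round(x["centre"],3).tolist(),round(x["score"],2)) for x in viewer.tip_of("bottle_green","wrist")])
cv2.imwrite("pics/w5.png",W["im"][:,:,::-1])
go(.516,-.049,.215,1)
```

```text
[([0.557, 0.298, 0.008], 0.86)]
d [-0.347  -0.0503 -0.0026] w [ 0.12 -0.09 -0.01] t 9.65
```

View pics/w5.png

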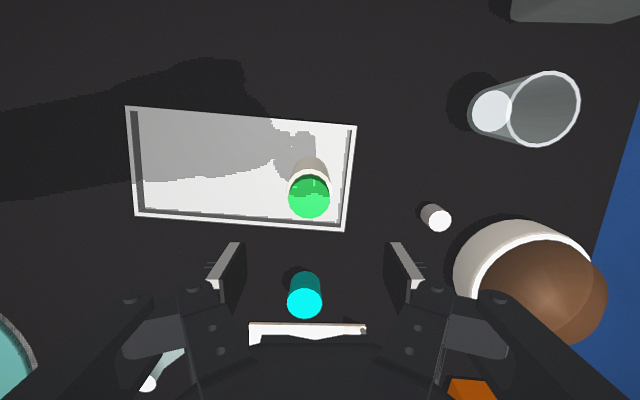

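The green bottle stands upright in the tray at (309,190). Next, the blue one.

Request:
{"fn": "step_arm", "kwargs": {
  "rows": [
    {"dx": -0.045, "dy": -0.006, "dz": 0, "wx": 0, "wy": 0, "wz": 0, "hand": 0.07},
    {"dx": -0.09, "dy": -0.013, "dz": 0, "wx": 0, "wy": 0, "wz": 0, "hand": 0.07},
    {"dx": -0.135, "dy": -0.02, "dz": 0, "wx": 0, "wy": 0, "wz": 0, "hand": 0.07},
    {"dx": -0.18, "dy": -0.026, "dz": 0, "wx": 0, "wy": 0, "wz": 0, "hand": 0.07},
    {"dx": -0.225, "dy": -0.033, "dz": 0, "wx": 0, "wy": 0, "wz": 0, "hand": 0.07},
    {"dx": -0.27, "dy": -0.04, "dz": 0, "wx": 0, "wy": 0, "wz": 0, "hand": 0.07},
    {"dx": -0.315, "dy": -0.046, "dz": 0, "wx": 0, "wy": 0, "wz": 0, "hand": 0.07},
    {"dx": -0.347, "dy": -0.05, "dz": 0, "wx": 0, "wy": 0, "wz": 0, "hand": 0.07},
    {"dx": -0.347, "dy": -0.05, "dz": 0.02, "wx": 0, "wy": 0, "wz": 0, "hand": 0.07},
    {"dx": -0.347, "dy": -0.05, "dz": 0.04, "wx": 0, "wy": 0, "wz": 0, "hand": 0.07},
    {"dx": -0.347, "dy": -0.05, "dz": 0.04, "wx": 0, "wy": 0, "wz": 0, "hand": 0.07}
  ]
}}

```text
time: 10.75
ee_pos: [0.5142, -0.0493, 0.1689]
orientation: [0.701, 0.713, -0.002, -0.001]
force: [0.3, 0.6, 0.5]
gripper_width: 0.824
gripper_force: 0.0
```

Run:
```python
from h import *
W=cam("wrist");go(.516,-.049,.066,1)
# check centring against blue cap
x,st=blob(W,"blue",(318,215));print(x,st)
print(fit([(W,x)],cyl(.0185,.093,.115),[.515,-.049,.011],False))
cv2.imwrite("pics/w6.png",W["im"][:,:,::-1])
```

```text
d [0.0004 0.0013 0.1043] w [-0.16  0.04 -0.03] t 10.8
[316.74299065 217.37170773] [ 291  189   53   57 2354]
(array([ 0.5150963 , -0.04976296]), array([0., 0.]))
```

Request:
{"fn": "step_arm", "kwargs": {
  "rows": [
    {"dx": 0, "dy": 0, "dz": 0.045, "wx": 0, "wy": 0, "wz": 0, "hand": 0.07},
    {"dx": 0, "dy": 0, "dz": 0.085, "wx": 0, "wy": 0, "wz": 0, "hand": 0.07},
    {"dx": 0, "dy": 0, "dz": 0.105, "wx": 0, "wy": 0, "wz": 0, "hand": 0.07},
    {"dx": 0, "dy": 0, "dz": 0.106, "wx": 0, "wy": 0, "wz": 0, "hand": 0.055},
    {"dx": 0, "dy": 0, "dz": 0.106, "wx": 0, "wy": 0, "wz": 0, "hand": 0.035},
    {"dx": 0, "dy": 0, "dz": 0.106, "wx": 0, "wy": 0, "wz": 0, "hand": 0.035},
    {"dx": 0, "dy": 0, "dz": 0.106, "wx": 0, "wy": 0, "wz": 0, "hand": 0.035},
    {"dx": 0, "dy": 0, "dz": 0.106, "wx": 0, "wy": 0, "wz": 0, "hand": 0.035},
    {"dx": 0, "dy": 0, "dz": 0.106, "wx": 0, "wy": 0, "wz": 0, "hand": 0.035}
  ]
}}

```text
time: 11.7
ee_pos: [0.5165, -0.049, 0.0661]
orientation: [0.701, 0.713, 0.001, 0.0]
force: [-2.4, 0.7, 10.5]
gripper_width: 0.504
gripper_force: 41.7
```

Request:
{"fn": "step_arm", "kwargs": {
  "rows": [
    {"dx": 0, "dy": 0, "dz": -0.02, "wx": 0, "wy": 0, "wz": 0, "hand": 0.035},
    {"dx": 0, "dy": 0, "dz": -0.06, "wx": 0, "wy": 0, "wz": 0, "hand": 0.035},
    {"dx": 0, "dy": 0, "dz": -0.1, "wx": 0, "wy": 0, "wz": 0, "hand": 0.035},
    {"dx": 0, "dy": 0, "dz": -0.14, "wx": 0, "wy": 0, "wz": 0, "hand": 0.035},
    {"dx": 0, "dy": 0, "dz": -0.15, "wx": 0, "wy": 0, "wz": 0, "hand": 0.035},
    {"dx": 0, "dy": 0, "dz": -0.15, "wx": 0, "wy": 0, "wz": 0, "hand": 0.035}
  ]
}}

```text
time: 12.3
ee_pos: [0.5165, -0.0489, 0.2164]
orientation: [0.701, 0.713, 0.001, 0.001]
force: [0.1, -0.1, -2.4]
gripper_width: 0.507
gripper_force: 41.6
```

```bash
python3 -c "
from h import *
go(.477,.301,.215,1)"
```

```text
d [ 0.3505 -0.0332  0.0017] w [ 0.16 -0.05  0.03] t 12.3
```

Request:
{"fn": "step_arm", "kwargs": {
  "rows": [
    {"dx": 0.03, "dy": -0.003, "dz": 0, "wx": 0, "wy": 0, "wz": 0, "hand": 0.035},
    {"dx": 0.075, "dy": -0.007, "dz": 0, "wx": 0, "wy": 0, "wz": 0, "hand": 0.035},
    {"dx": 0.12, "dy": -0.011, "dz": 0, "wx": 0, "wy": 0, "wz": 0, "hand": 0.035},
    {"dx": 0.165, "dy": -0.016, "dz": 0, "wx": 0, "wy": 0, "wz": 0, "hand": 0.035},
    {"dx": 0.21, "dy": -0.02, "dz": 0, "wx": 0, "wy": 0, "wz": 0, "hand": 0.035},
    {"dx": 0.255, "dy": -0.024, "dz": 0, "wx": 0, "wy": 0, "wz": 0, "hand": 0.035},
    {"dx": 0.3, "dy": -0.029, "dz": 0, "wx": 0, "wy": 0, "wz": 0, "hand": 0.035},
    {"dx": 0.335, "dy": -0.032, "dz": 0, "wx": 0, "wy": 0, "wz": 0, "hand": 0.035},
    {"dx": 0.35, "dy": -0.033, "dz": 0.01, "wx": 0, "wy": 0, "wz": 0, "hand": 0.035},
    {"dx": 0.35, "dy": -0.033, "dz": 0.05, "wx": 0, "wy": 0, "wz": 0, "hand": 0.035},
    {"dx": 0.35, "dy": -0.033, "dz": 0.09, "wx": 0, "wy": 0, "wz": 0, "hand": 0.035},
    {"dx": 0.35, "dy": -0.033, "dz": 0.11, "wx": 0, "wy": 0, "wz": 0, "hand": 0.035}
  ]
}}

```text
time: 13.5
ee_pos: [0.4749, 0.2983, 0.1003]
orientation: [0.701, 0.713, -0.003, -0.0]
force: [0.7, -0.7, -0.8]
gripper_width: 0.501
gripper_force: 41.4
```

Request:
{"fn": "step_arm", "kwargs": {
  "rows": [
    {"dx": 0, "dy": 0, "dz": 0.025, "wx": 0, "wy": 0, "wz": 0, "hand": 0.035},
    {"dx": 0, "dy": 0, "dz": 0.039, "wx": 0, "wy": 0, "wz": 0, "hand": 0.035},
    {"dx": 0, "dy": 0, "dz": 0.042, "wx": 0, "wy": 0, "wz": 0, "hand": 0.035},
    {"dx": 0, "dy": 0, "dz": 0.042, "wx": 0, "wy": 0, "wz": 0, "hand": 0.035},
    {"dx": 0, "dy": 0, "dz": 0.042, "wx": 0, "wy": 0, "wz": 0, "hand": 0.035}
  ]
}}

```text
time: 14.0
ee_pos: [0.4773, 0.3003, 0.0639]
orientation: [0.701, 0.713, 0.001, 0.0]
force: [0.1, -0.1, -1.5]
gripper_width: 0.499
gripper_force: 41.5
```

Request:
{"fn": "step_arm", "kwargs": {
  "rows": [
    {"dx": 0, "dy": 0, "dz": 0.002, "wx": 0, "wy": 0, "wz": 0, "hand": 0.035},
    {"dx": 0, "dy": 0, "dz": 0.003, "wx": 0, "wy": 0, "wz": 0, "hand": 0.035},
    {"dx": 0, "dy": 0, "dz": 0.003, "wx": 0, "wy": 0, "wz": 0, "hand": 0.035}
  ]
}}

```text
time: 14.3
ee_pos: [0.4768, 0.3004, 0.0603]
orientation: [0.701, 0.713, 0.0, -0.0]
force: [0.4, 0.4, -1.1]
gripper_width: 0.5
gripper_force: 41.5
```

Request:
{"fn": "step_arm", "kwargs": {
  "rows": [
    {"dx": 0, "dy": 0, "dz": 0, "wx": 0, "wy": 0, "wz": 0, "hand": 0.06},
    {"dx": 0, "dy": 0, "dz": 0, "wx": 0, "wy": 0, "wz": 0, "hand": 0.06},
    {"dx": 0, "dy": 0, "dz": 0, "wx": 0, "wy": 0, "wz": 0, "hand": 0.06},
    {"dx": 0, "dy": 0, "dz": -0.02, "wx": 0, "wy": 0, "wz": 0, "hand": 0.06},
    {"dx": 0, "dy": 0, "dz": -0.06, "wx": 0, "wy": 0, "wz": 0, "hand": 0.06},
    {"dx": 0, "dy": 0, "dz": -0.105, "wx": 0, "wy": 0, "wz": 0, "hand": 0.06},
    {"dx": 0, "dy": 0, "dz": -0.15, "wx": 0, "wy": 0, "wz": 0, "hand": 0.07},
    {"dx": 0, "dy": 0, "dz": -0.15, "wx": 0, "wy": 0, "wz": 0, "hand": 0.07}
  ]
}}

```text
time: 15.1
ee_pos: [0.479, 0.3012, 0.2156]
orientation: [0.701, 0.713, 0.004, 0.0]
force: [0.8, 0.3, -0.2]
gripper_width: 0.82
gripper_force: 0.0
```

Run:
```python
from h import *
W=cam("wrist");cv2.imwrite("pics/w7.png",W["im"][:,:,::-1])
for l in ["bottle_green","bottle_blue"]:print([(np.round(x["centre"],3).tolist(),round(x["score"],2)) for x in viewer.tip_of(l,"wrist")])
go(.5155,-.1125,.215,1);print(arm.state()["joints"].round(2))
```

```text
[([0.562, 0.3, 0.005], 0.88)]
[([0.476, 0.302, 0.005], 0.96)]
d [-0.4134  0.0317 -0.0053] w [-0.02 -0.    0.01] t 15.25
[-1.12  0.38  0.64  1.81 -0.26  1.03 -0.37]
```

Request:
{"fn": "step_arm", "kwargs": {
  "rows": [
    {"dx": -0.045, "dy": 0.003, "dz": 0, "wx": 0, "wy": 0, "wz": 0, "hand": 0.07},
    {"dx": -0.09, "dy": 0.007, "dz": 0, "wx": 0, "wy": 0, "wz": 0, "hand": 0.07},
    {"dx": -0.135, "dy": 0.01, "dz": 0, "wx": 0, "wy": 0, "wz": 0, "hand": 0.07},
    {"dx": -0.18, "dy": 0.014, "dz": 0, "wx": 0, "wy": 0, "wz": 0, "hand": 0.07},
    {"dx": -0.225, "dy": 0.017, "dz": 0, "wx": 0, "wy": 0, "wz": 0, "hand": 0.07},
    {"dx": -0.27, "dy": 0.02, "dz": 0, "wx": 0, "wy": 0, "wz": 0, "hand": 0.07},
    {"dx": -0.315, "dy": 0.024, "dz": 0, "wx": 0, "wy": 0, "wz": 0, "hand": 0.07},
    {"dx": -0.36, "dy": 0.028, "dz": 0, "wx": 0, "wy": 0, "wz": 0, "hand": 0.07},
    {"dx": -0.4, "dy": 0.031, "dz": 0, "wx": 0, "wy": 0, "wz": 0, "hand": 0.07},
    {"dx": -0.413, "dy": 0.032, "dz": 0.02, "wx": 0, "wy": 0, "wz": 0, "hand": 0.07},
    {"dx": -0.413, "dy": 0.032, "dz": 0.04, "wx": 0, "wy": 0, "wz": 0, "hand": 0.07},
    {"dx": -0.413, "dy": 0.032, "dz": 0.04, "wx": 0, "wy": 0, "wz": 0, "hand": 0.07}
  ]
}}

```text
time: 16.45
ee_pos: [0.5141, -0.1124, 0.1671]
orientation: [0.701, 0.713, -0.002, -0.002]
force: [-0.3, -0.4, -0.6]
gripper_width: 0.823
gripper_force: 0.0
```

Run:
```python
from h import *
W=cam("wrist");go(.5155,-.1125,.066,1)
x,st=blob(W,"yellow",(318,215));print(x,st)
print(fit([(W,x)],cyl(.0185,.093,.115),[.515,-.112,.011],False))
```

```text
d [-0.0003  0.001   0.1026] w [-0.21  0.03 -0.04] t 16.5
[317.38907015 217.58075041] [ 291  188   54   59 2452]
(array([ 0.51535977, -0.11237884]), array([ 0., -0.]))
```

Request:
{"fn": "step_arm", "kwargs": {
  "rows": [
    {"dx": 0, "dy": 0, "dz": 0.045, "wx": 0, "wy": 0, "wz": 0, "hand": 0.07},
    {"dx": 0, "dy": 0, "dz": 0.085, "wx": 0, "wy": 0, "wz": 0, "hand": 0.07},
    {"dx": 0, "dy": 0, "dz": 0.103, "wx": 0, "wy": 0, "wz": 0, "hand": 0.07},
    {"dx": 0, "dy": 0, "dz": 0.104, "wx": 0, "wy": 0, "wz": 0, "hand": 0.055},
    {"dx": 0, "dy": 0, "dz": 0.104, "wx": 0, "wy": 0, "wz": 0, "hand": 0.035},
    {"dx": 0, "dy": 0, "dz": 0.104, "wx": 0, "wy": 0, "wz": 0, "hand": 0.035},
    {"dx": 0, "dy": 0, "dz": 0.104, "wx": 0, "wy": 0, "wz": 0, "hand": 0.035},
    {"dx": 0, "dy": 0, "dz": 0.104, "wx": 0, "wy": 0, "wz": 0, "hand": 0.035},
    {"dx": 0, "dy": 0, "dz": 0.104, "wx": 0, "wy": 0, "wz": 0, "hand": 0.035}
  ]
}}

```text
time: 17.4
ee_pos: [0.5165, -0.1121, 0.067]
orientation: [0.701, 0.713, 0.001, 0.0]
force: [-2.3, 0.8, 8.9]
gripper_width: 0.503
gripper_force: 41.8
```

Request:
{"fn": "step_arm", "kwargs": {
  "rows": [
    {"dx": 0, "dy": 0, "dz": -0.02, "wx": 0, "wy": 0, "wz": 0, "hand": 0.035},
    {"dx": 0, "dy": 0, "dz": -0.06, "wx": 0, "wy": 0, "wz": 0, "hand": 0.035},
    {"dx": 0, "dy": 0, "dz": -0.1, "wx": 0, "wy": 0, "wz": 0, "hand": 0.035},
    {"dx": 0, "dy": 0, "dz": -0.14, "wx": 0, "wy": 0, "wz": 0, "hand": 0.035},
    {"dx": 0, "dy": 0, "dz": -0.15, "wx": 0, "wy": 0, "wz": 0, "hand": 0.035},
    {"dx": 0, "dy": 0, "dz": -0.15, "wx": 0, "wy": 0, "wz": 0, "hand": 0.035}
  ]
}}

```text
time: 18.0
ee_pos: [0.5166, -0.112, 0.2174]
orientation: [0.701, 0.713, 0.001, 0.001]
force: [0.1, -0.1, -2.2]
gripper_width: 0.497
gripper_force: 41.7
```

```bash
python3 -c "
from h import *
go(.393,.306,.215,1)"
```

```text
d [ 0.4201 -0.1162  0.0023] w [ 0.16 -0.03  0.02] t 18.0
```

Request:
{"fn": "step_arm", "kwargs": {
  "rows": [
    {"dx": 0.03, "dy": -0.008, "dz": 0, "wx": 0, "wy": 0, "wz": 0, "hand": 0.035},
    {"dx": 0.075, "dy": -0.021, "dz": 0, "wx": 0, "wy": 0, "wz": 0, "hand": 0.035},
    {"dx": 0.12, "dy": -0.033, "dz": 0, "wx": 0, "wy": 0, "wz": 0, "hand": 0.035},
    {"dx": 0.165, "dy": -0.046, "dz": 0, "wx": 0, "wy": 0, "wz": 0, "hand": 0.035},
    {"dx": 0.21, "dy": -0.058, "dz": 0, "wx": 0, "wy": 0, "wz": 0, "hand": 0.035},
    {"dx": 0.255, "dy": -0.071, "dz": 0, "wx": 0, "wy": 0, "wz": 0, "hand": 0.035},
    {"dx": 0.3, "dy": -0.083, "dz": 0, "wx": 0, "wy": 0, "wz": 0, "hand": 0.035},
    {"dx": 0.345, "dy": -0.095, "dz": 0, "wx": 0, "wy": 0, "wz": 0, "hand": 0.035},
    {"dx": 0.385, "dy": -0.106, "dz": 0, "wx": 0, "wy": 0, "wz": 0, "hand": 0.035},
    {"dx": 0.415, "dy": -0.115, "dz": 0, "wx": 0, "wy": 0, "wz": 0, "hand": 0.035},
    {"dx": 0.42, "dy": -0.116, "dz": 0.02, "wx": 0, "wy": 0, "wz": 0, "hand": 0.035},
    {"dx": 0.42, "dy": -0.116, "dz": 0.06, "wx": 0, "wy": 0, "wz": 0, "hand": 0.035}
  ]
}}

```text
time: 19.2
ee_pos: [0.3924, 0.3078, 0.1554]
orientation: [0.7, 0.714, 0.001, -0.0]
force: [0.1, 0.7, -3.1]
gripper_width: 0.505
gripper_force: 41.7
```

Request:
{"fn": "step_arm", "kwargs": {
  "rows": [
    {"dx": 0, "dy": 0, "dz": 0.035, "wx": 0, "wy": 0, "wz": 0, "hand": 0.035},
    {"dx": 0, "dy": 0, "dz": 0.07, "wx": 0, "wy": 0, "wz": 0, "hand": 0.035},
    {"dx": 0, "dy": 0, "dz": 0.088, "wx": 0, "wy": 0, "wz": 0, "hand": 0.035},
    {"dx": 0, "dy": 0, "dz": 0.092, "wx": 0, "wy": 0, "wz": 0, "hand": 0.035},
    {"dx": 0, "dy": 0, "dz": 0.092, "wx": 0, "wy": 0, "wz": 0, "hand": 0.035},
    {"dx": 0, "dy": 0, "dz": 0.092, "wx": 0, "wy": 0, "wz": 0, "hand": 0.035}
  ]
}}

```text
time: 19.8
ee_pos: [0.3927, 0.3056, 0.064]
orientation: [0.701, 0.713, -0.0, 0.0]
force: [-0.4, -0.1, -2.5]
gripper_width: 0.504
gripper_force: 41.7
```

Request:
{"fn": "step_arm", "kwargs": {
  "rows": [
    {"dx": 0, "dy": 0, "dz": 0.002, "wx": 0, "wy": 0, "wz": 0, "hand": 0.035},
    {"dx": 0, "dy": 0, "dz": 0.003, "wx": 0, "wy": 0, "wz": 0, "hand": 0.035},
    {"dx": 0, "dy": 0, "dz": 0.003, "wx": 0, "wy": 0, "wz": 0, "hand": 0.035}
  ]
}}

```text
time: 20.1
ee_pos: [0.3927, 0.3058, 0.0611]
orientation: [0.701, 0.713, 0.0, 0.0]
force: [0.3, -0.2, -1.4]
gripper_width: 0.497
gripper_force: 41.7
```

Request:
{"fn": "step_arm", "kwargs": {
  "rows": [
    {"dx": 0, "dy": 0, "dz": 0, "wx": 0, "wy": 0, "wz": 0, "hand": 0.06},
    {"dx": 0, "dy": 0, "dz": 0, "wx": 0, "wy": 0, "wz": 0, "hand": 0.06},
    {"dx": 0, "dy": 0, "dz": 0, "wx": 0, "wy": 0, "wz": 0, "hand": 0.06},
    {"dx": 0, "dy": 0, "dz": -0.02, "wx": 0, "wy": 0, "wz": 0, "hand": 0.06},
    {"dx": 0, "dy": 0, "dz": -0.06, "wx": 0, "wy": 0, "wz": 0, "hand": 0.06},
    {"dx": 0, "dy": 0, "dz": -0.105, "wx": 0, "wy": 0, "wz": 0, "hand": 0.06},
    {"dx": 0, "dy": 0, "dz": -0.15, "wx": 0, "wy": 0, "wz": 0, "hand": 0.07},
    {"dx": 0, "dy": 0, "dz": -0.15, "wx": 0, "wy": 0, "wz": 0, "hand": 0.07}
  ]
}}

```text
time: 20.9
ee_pos: [0.3946, 0.3071, 0.2162]
orientation: [0.701, 0.713, 0.004, -0.0]
force: [0.0, 1.0, -1.1]
gripper_width: 0.818
gripper_force: 0.0
```

Run:
```python
from h import *
W=cam("wrist");cv2.imwrite("pics/w8.png",W["im"][:,:,::-1])
for l in ["bottle_yellow","bottle_blue","flask"]:print([(np.round(x["centre"],3).tolist(),round(x["score"],2)) for x in viewer.tip_of(l,"wrist")])
go(.50,-.048,.25,1);go(.50,-.048,.25,91);print(arm.state()["joints"].round(2))
```

```text
[([0.386, 0.308, 0.002], 0.58), ([0.358, 0.053, 0.001], 0.58)]
[([0.476, 0.301, 0.005], 0.91)]
[([0.356, 0.055, 0.001], 0.48)]
d [-0.3554  0.1015 -0.0395] w [-0.05  0.05  0.01] t 21.1
d [-0.3554  0.1015 -0.0395] w [-8.000e-02  0.000e+00 -8.999e+01] t 21.1
[-1.26  0.25  0.63  1.96 -0.17  0.99 -0.54]
```

Request:
{"fn": "step_arm", "kwargs": {
  "rows": [
    {"dx": -0.045, "dy": 0.013, "dz": -0.01, "wx": 0, "wy": 0, "wz": 0, "hand": 0.06},
    {"dx": -0.09, "dy": 0.026, "dz": -0.02, "wx": 0, "wy": 0, "wz": 0, "hand": 0.06},
    {"dx": -0.135, "dy": 0.039, "dz": -0.03, "wx": 0, "wy": 0, "wz": 0, "hand": 0.06},
    {"dx": -0.18, "dy": 0.052, "dz": -0.04, "wx": 0, "wy": 0, "wz": 0, "hand": 0.06},
    {"dx": -0.225, "dy": 0.065, "dz": -0.04, "wx": 0, "wy": 0, "wz": 0, "hand": 0.06},
    {"dx": -0.27, "dy": 0.078, "dz": -0.04, "wx": 0, "wy": 0, "wz": 0, "hand": 0.06},
    {"dx": -0.315, "dy": 0.091, "dz": -0.04, "wx": 0, "wy": 0, "wz": 0, "hand": 0.06},
    {"dx": -0.355, "dy": 0.101, "dz": -0.04, "wx": 0, "wy": 0, "wz": 0, "hand": 0.06},
    {"dx": -0.355, "dy": 0.101, "dz": -0.04, "wx": 0, "wy": 0, "wz": 0, "hand": 0.06},
    {"dx": -0.355, "dy": 0.101, "dz": -0.04, "wx": 0, "wy": 0, "wz": 0, "hand": 0.06},
    {"dx": -0.355, "dy": 0.101, "dz": -0.04, "wx": 0, "wy": 0, "wz": 0, "hand": 0.06}
  ]
}}

```text
time: 22.2
ee_pos: [0.4995, -0.0466, 0.2503]
orientation: [0.701, 0.714, -0.001, -0.0]
force: [0.4, -0.0, 0.4]
gripper_width: 0.702
gripper_force: 0.0
```

Run:
```python
from h import *
import pickle
W=cam("wrist");cv2.imwrite("pics/w9.png",W["im"][:,:,::-1]);pickle.dump(W,open("w9.pkl","wb"))
for c in COL:
    m=hsv(W,*COL[c]);k,lab,st,ce=cv2.connectedComponentsWithStats(m);i=1+st[1:,4].argmax()
    q=cv2.minAreaRect(np.argwhere(lab==i)[:,::-1].astype(np.int32));print(c,st[i],ce[i].round(1),at_z(W,ce[i],.011).round(4),q)
print([(np.round(x["centre"],3).tolist(),round(x["score"],2)) for x in viewer.tip_of("jar","wrist")])
for m in viewer.masks_of("jar","wrist"):
    a=np.argwhere(m["region"]);c=a.mean(0)[::-1];print(c.round(1),len(a),fit([(W,c)],np.vstack([cyl(.0225,.031,.045),cyl(.021,0,.031)]),[.567,-.045,.008],False)[0])
go(.567,-.048,.12,1)
```

```text
green [ 307   97   46   46 1957] [329.1 119.1] [0.5157 0.0169 0.011 ] ((329.26776123046875, 119.23338317871094), (44.042789459228516, 45.24897384643555), 1.9749339818954468)
blue [ 579  184   61  216 6899] [619.  317.3] [ 0.9733 -0.2706  0.011 ] ((609.0, 291.5), (215.0, 60.0), 90.0)
yellow [ 305  196   42   38 1501] [325.  214.5] [ 0.5141 -0.1111  0.011 ] ((325.5, 214.5), (37.0, 41.0), 90.0)
[([0.555, 0.141, -0.001], 0.97), ([0.57, -0.046, 0.007], 0.93), ([0.692, -0.056, -0.002], 0.57)]
[369.4 174.6] 1152 [ 0.56587728 -0.04784979]
[465.2 184.3] 581 [ 0.68777643 -0.05883742]
[365.8  12.5] 1059 [0.5497106  0.12671931]
d [-0.0029  0.0673  0.1308] w [-0.03 -0.    0.1 ] t 22.35
```

View pics/w9.png

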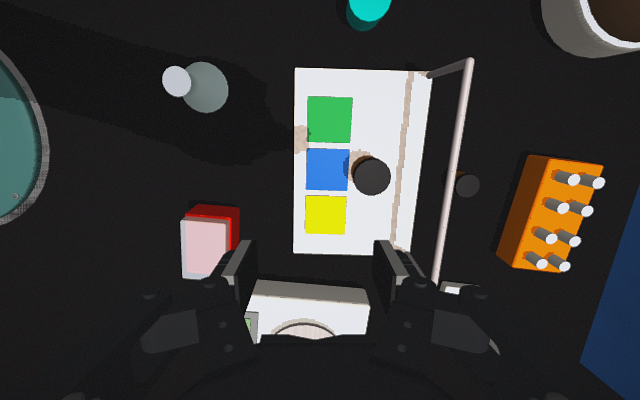

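The rack is empty apart from the jar:
- **Tiles:** green at (329,119), blue at (328,169), yellow at (325,214). Green and yellow are 128 mm apart, as they should be.
- **Jar:** lid at (371,176), close to the earlier fit.

Next, the jar.

Request:
{"fn": "step_arm", "kwargs": {
  "rows": [
    {"dx": -0.002, "dy": 0.034, "dz": 0.03, "wx": 0, "wy": 0, "wz": 0, "hand": 0.062},
    {"dx": -0.002, "dy": 0.067, "dz": 0.06, "wx": 0, "wy": 0, "wz": 0, "hand": 0.062},
    {"dx": -0.002, "dy": 0.067, "dz": 0.1, "wx": 0, "wy": 0, "wz": 0, "hand": 0.062},
    {"dx": -0.002, "dy": 0.067, "dz": 0.13, "wx": 0, "wy": 0, "wz": 0, "hand": 0.062},
    {"dx": -0.002, "dy": 0.067, "dz": 0.13, "wx": 0, "wy": 0, "wz": 0, "hand": 0.062},
    {"dx": -0.002, "dy": 0.067, "dz": 0.13, "wx": 0, "wy": 0, "wz": 0, "hand": 0.062}
  ]
}}

```text
time: 22.95
ee_pos: [0.567, -0.048, 0.1219]
orientation: [0.701, 0.713, -0.0, 0.0]
force: [0.8, 0.1, 1.2]
gripper_width: 0.725
gripper_force: 0.0
```

Run:
```python
from h import *
W=cam("wrist");cv2.imwrite("pics/w10.png",W["im"][:,:,::-1])
for m in viewer.masks_of("jar","wrist"):
    a=np.argwhere(m["region"]);c=a.mean(0)[::-1];print(c.round(1),len(a),fit([(W,c)],np.vstack([cyl(.0225,.031,.045),cyl(.021,0,.031)]),[.567,-.045,.008],False)[0])
go(.567,-.048,.020,1)
```

```text
[460.  214.7] 1242 [ 0.68635015 -0.05633056]
[315.1 204.6] 2825 [ 0.56697135 -0.04816037]
d [ 0.    -0.001  0.103] w [ 0.14 -0.01  0.02] t 23.05
```

View pics/w10.png

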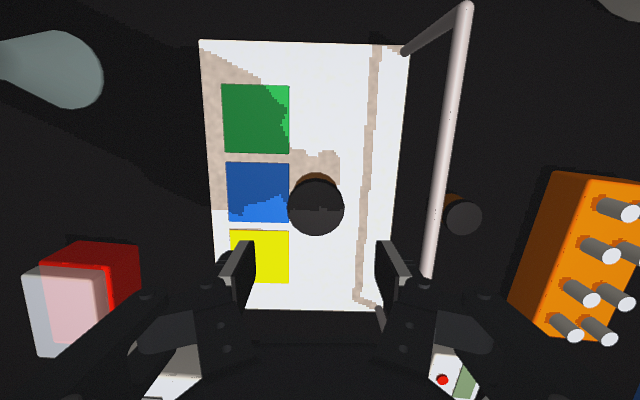

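The jar at (315,205) is centred between the fingers and clear of the bar. I descend and grip it.

Request:
{"fn": "step_arm", "kwargs": {
  "rows": [
    {"dx": 0, "dy": 0, "dz": 0.035, "wx": 0, "wy": 0, "wz": 0, "hand": 0.062},
    {"dx": 0, "dy": 0, "dz": 0.07, "wx": 0, "wy": 0, "wz": 0, "hand": 0.062},
    {"dx": 0, "dy": 0, "dz": 0.095, "wx": 0, "wy": 0, "wz": 0, "hand": 0.062},
    {"dx": 0, "dy": 0, "dz": 0.101, "wx": 0, "wy": 0, "wz": 0, "hand": 0.062},
    {"dx": 0, "dy": 0, "dz": 0.101, "wx": 0, "wy": 0, "wz": 0, "hand": 0.055},
    {"dx": 0, "dy": 0, "dz": 0.101, "wx": 0, "wy": 0, "wz": 0, "hand": 0.035},
    {"dx": 0, "dy": 0, "dz": 0.101, "wx": 0, "wy": 0, "wz": 0, "hand": 0.035},
    {"dx": 0, "dy": 0, "dz": 0.101, "wx": 0, "wy": 0, "wz": 0, "hand": 0.035},
    {"dx": 0, "dy": 0, "dz": 0.101, "wx": 0, "wy": 0, "wz": 0, "hand": 0.035},
    {"dx": 0, "dy": 0, "dz": 0.101, "wx": 0, "wy": 0, "wz": 0, "hand": 0.035}
  ],
  "newtons": 35
}}

```text
time: 24.05
ee_pos: [0.568, -0.048, 0.0215]
orientation: [0.701, 0.713, 0.001, 0.001]
force: [-2.5, 0.7, 9.9]
gripper_width: 0.515
gripper_force: 36.2
```

Request:
{"fn": "step_arm", "kwargs": {
  "rows": [
    {"dx": 0, "dy": 0, "dz": -0.01, "wx": 0, "wy": 0, "wz": 0, "hand": 0.035},
    {"dx": 0, "dy": 0, "dz": -0.04, "wx": 0, "wy": 0, "wz": 0, "hand": 0.035},
    {"dx": 0, "dy": 0, "dz": -0.08, "wx": 0, "wy": 0, "wz": 0, "hand": 0.035},
    {"dx": 0, "dy": 0, "dz": -0.12, "wx": 0, "wy": 0, "wz": 0, "hand": 0.035},
    {"dx": 0, "dy": 0, "dz": -0.16, "wx": 0, "wy": 0, "wz": 0, "hand": 0.035},
    {"dx": 0, "dy": 0, "dz": -0.17, "wx": 0, "wy": 0, "wz": 0, "hand": 0.035},
    {"dx": 0, "dy": 0, "dz": -0.17, "wx": 0, "wy": 0, "wz": 0, "hand": 0.035}
  ]
}}

```text
time: 24.75
ee_pos: [0.5677, -0.0481, 0.1922]
orientation: [0.701, 0.713, 0.002, 0.001]
force: [0.1, 0.7, -0.9]
gripper_width: 0.516
gripper_force: 35.9
```

```bash
python3 -c "
from h import *
go(.487,-.304,.19,1);print(arm.state()['joints'].round(2))"
```

```text
d [-0.2544 -0.0852  0.0017] w [ 0.2  -0.04  0.01] t 24.75
[-0.59  0.46  0.81  1.82 -0.39  1.02  0.39]
```

Request:
{"fn": "step_arm", "kwargs": {
  "rows": [
    {"dx": -0.03, "dy": -0.008, "dz": -0.01, "wx": 0, "wy": 0, "wz": 0, "hand": 0.035},
    {"dx": -0.075, "dy": -0.021, "dz": -0.02, "wx": 0, "wy": 0, "wz": 0, "hand": 0.035},
    {"dx": -0.12, "dy": -0.033, "dz": -0.03, "wx": 0, "wy": 0, "wz": 0, "hand": 0.035},
    {"dx": -0.165, "dy": -0.046, "dz": -0.03, "wx": 0, "wy": 0, "wz": 0, "hand": 0.035},
    {"dx": -0.21, "dy": -0.058, "dz": -0.03, "wx": 0, "wy": 0, "wz": 0, "hand": 0.035},
    {"dx": -0.255, "dy": -0.07, "dz": -0.03, "wx": 0, "wy": 0, "wz": 0, "hand": 0.035},
    {"dx": -0.295, "dy": -0.08, "dz": -0.03, "wx": 0, "wy": 0, "wz": 0, "hand": 0.035},
    {"dx": -0.31, "dy": -0.085, "dz": -0.03, "wx": 0, "wy": 0, "wz": 0, "hand": 0.035},
    {"dx": -0.31, "dy": -0.085, "dz": -0.03, "wx": 0, "wy": 0, "wz": 0, "hand": 0.035},
    {"dx": -0.31, "dy": -0.085, "dz": -0.03, "wx": 0, "wy": 0, "wz": 0, "hand": 0.035},
    {"dx": -0.31, "dy": -0.085, "dz": -0.03, "wx": 0, "wy": 0, "wz": 0, "hand": 0.035}
  ]
}}

```text
time: 25.85
ee_pos: [0.4877, -0.3584, 0.2194]
orientation: [0.7, 0.714, 0.0, -0.001]
force: [-0.2, 0.2, -0.6]
gripper_width: 0.512
gripper_force: 35.9
```

Run:
```python
from h import *
import pickle
W=cam("wrist");cv2.imwrite("pics/w11.png",W["im"][:,:,::-1]);pickle.dump(W,open("w11.pkl","wb"))
print([(np.round(x["centre"],3).tolist(),round(x["score"],2)) for x in viewer.tip_of("balance","wrist")])
print(proj(W,[[.487,-.304,.062]]),arm.state()["joints"].round(2))
go(.487,-.304,.1,1)
```

```text
[([0.49, -0.306, -0.003], 0.72)]
[[315.53322182 129.9683577 ]] [-0.03  0.51  0.84  1.7  -0.42  1.12  0.95]
d [0.0545 0.0002 0.1199] w [-0.01 -0.02  0.1 ] t 25.95
```

View pics/w11.png

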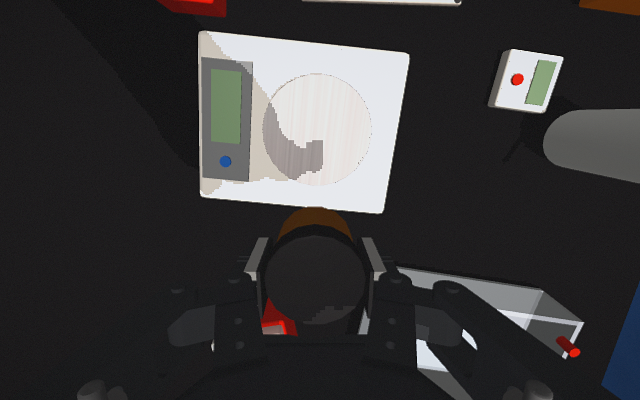

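The pan spans columns 262-372 and rows 73-186, so its centre at (317,129.5) is (0.4885, -0.3035), matching the fit. I lower the jar there.

Request:
{"fn": "step_arm", "kwargs": {
  "rows": [
    {"dx": 0.03, "dy": 0.001, "dz": 0, "wx": 0, "wy": 0, "wz": 0, "hand": 0.035},
    {"dx": 0.055, "dy": 0.002, "dz": 0, "wx": 0, "wy": 0, "wz": 0, "hand": 0.035},
    {"dx": 0.055, "dy": 0.002, "dz": 0.04, "wx": 0, "wy": 0, "wz": 0, "hand": 0.035},
    {"dx": 0.055, "dy": 0.002, "dz": 0.08, "wx": 0, "wy": 0, "wz": 0, "hand": 0.035},
    {"dx": 0.055, "dy": 0.002, "dz": 0.115, "wx": 0, "wy": 0, "wz": 0, "hand": 0.035},
    {"dx": 0.055, "dy": 0.002, "dz": 0.135, "wx": 0, "wy": 0, "wz": 0, "hand": 0.035},
    {"dx": 0.055, "dy": 0.002, "dz": 0.14, "wx": 0, "wy": 0, "wz": 0, "hand": 0.035},
    {"dx": 0.055, "dy": 0.002, "dz": 0.14, "wx": 0, "wy": 0, "wz": 0, "hand": 0.035},
    {"dx": 0.055, "dy": 0.002, "dz": 0.14, "wx": 0, "wy": 0, "wz": 0, "hand": 0.035},
    {"dx": 0.055, "dy": 0.002, "dz": 0.14, "wx": 0, "wy": 0, "wz": 0, "hand": 0.035}
  ]
}}

```text
time: 26.95
ee_pos: [0.489, -0.3048, 0.0813]
orientation: [0.701, 0.713, 0.0, 0.001]
force: [-0.2, -0.2, -0.5]
gripper_width: 0.515
gripper_force: 36.0
```

Request:
{"fn": "step_arm", "kwargs": {
  "rows": [
    {"dx": 0.001, "dy": 0, "dz": 0.002, "wx": 0, "wy": 0, "wz": 0, "hand": 0.035},
    {"dx": 0.001, "dy": 0, "dz": 0.004, "wx": 0, "wy": 0, "wz": 0, "hand": 0.035},
    {"dx": 0.001, "dy": 0, "dz": 0.005, "wx": 0, "wy": 0, "wz": 0, "hand": 0.035},
    {"dx": 0.001, "dy": 0, "dz": 0.005, "wx": 0, "wy": 0, "wz": 0, "hand": 0.035}
  ]
}}

```text
time: 27.35
ee_pos: [0.4884, -0.3036, 0.0756]
orientation: [0.701, 0.713, 0.0, 0.0]
force: [-2.3, 3.7, 9.0]
gripper_width: 0.512
gripper_force: 36.7
```

Contact, so I release and retreat.

Request:
{"fn": "step_arm", "kwargs": {
  "rows": [
    {"dx": 0, "dy": 0, "dz": 0, "wx": 0, "wy": 0, "wz": 0, "hand": 0.065},
    {"dx": 0, "dy": 0, "dz": 0, "wx": 0, "wy": 0, "wz": 0, "hand": 0.065},
    {"dx": 0, "dy": 0, "dz": 0, "wx": 0, "wy": 0, "wz": 0, "hand": 0.065},
    {"dx": 0, "dy": 0, "dz": 0, "wx": 0, "wy": 0, "wz": 0, "hand": 0.065},
    {"dx": 0, "dy": 0, "dz": -0.02, "wx": 0, "wy": 0, "wz": 0, "hand": 0.065},
    {"dx": 0, "dy": 0, "dz": -0.06, "wx": 0, "wy": 0, "wz": 0, "hand": 0.065},
    {"dx": 0, "dy": 0, "dz": -0.105, "wx": 0, "wy": 0, "wz": 0, "hand": 0.065},
    {"dx": 0, "dy": 0, "dz": -0.145, "wx": 0, "wy": 0, "wz": 0, "hand": 0.065},
    {"dx": 0, "dy": 0, "dz": -0.145, "wx": 0, "wy": 0, "wz": 0, "hand": 0.065}
  ]
}}

```text
time: 28.25
ee_pos: [0.4898, -0.3051, 0.2249]
orientation: [0.701, 0.713, 0.001, 0.003]
force: [-0.5, 0.2, -1.5]
gripper_width: 0.758
gripper_force: 0.0
```

Run:
```python
from h import *
W=cam("wrist");cv2.imwrite("pics/w12.png",W["im"][:,:,::-1])
for m in viewer.masks_of("jar","wrist"):
    a=np.argwhere(m["region"]);c=a.mean(0)[::-1];print(c.round(1),len(a),fit([(W,c)],np.vstack([cyl(.0225,.031,.045),cyl(.021,0,.031)]),[.488,-.304,.062],False)[0])
print(proj(W,[[.4885,-.3035,.062]]))
go(.465,-.048,.25,1);print(arm.state()["joints"].round(2))
```

```text
[312.1 187.5] 1901 [ 0.48766558 -0.303683  ]
[[313.0242101  179.60878156]]
d [ 0.2559 -0.0191 -0.0294] w [0.09 0.01 0.02] t 28.35
[-0.15  0.45  0.86  1.77 -0.39  1.09  0.86]
```

View pics/w12.png

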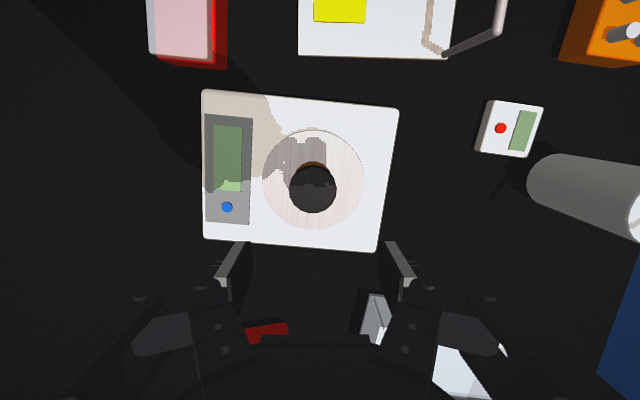

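The jar stands upright at the middle of the pan, with its lid at (312,190) and the pan around it. On the way to the tray I measure the empty tiles once more.

Request:
{"fn": "step_arm", "kwargs": {
  "rows": [
    {"dx": 0.045, "dy": 0.006, "dz": -0.01, "wx": 0, "wy": 0, "wz": 0, "hand": 0.065},
    {"dx": 0.09, "dy": 0.012, "dz": -0.015, "wx": 0, "wy": 0, "wz": 0, "hand": 0.065},
    {"dx": 0.135, "dy": 0.018, "dz": -0.015, "wx": 0, "wy": 0, "wz": 0, "hand": 0.065},
    {"dx": 0.18, "dy": 0.024, "dz": -0.015, "wx": 0, "wy": 0, "wz": 0, "hand": 0.065},
    {"dx": 0.2, "dy": 0.026, "dz": -0.015, "wx": 0, "wy": 0, "wz": 0, "hand": 0.065},
    {"dx": 0.2, "dy": 0.026, "dz": -0.015, "wx": 0, "wy": 0, "wz": 0, "hand": 0.065},
    {"dx": 0.2, "dy": 0.026, "dz": -0.015, "wx": 0, "wy": 0, "wz": 0, "hand": 0.065}
  ]
}}

```text
time: 29.05
ee_pos: [0.5104, -0.1033, 0.2344]
orientation: [0.701, 0.713, -0.001, -0.0]
force: [0.2, -0.3, 1.1]
gripper_width: 0.758
gripper_force: 0.0
```

Run:
```python
from h import *
import pickle
W=cam("wrist");W9=pickle.load(open("w9.pkl","rb"))
C=dict(COL);P={}
for n,w in [("new",W),("w9",W9)]:
  for c in COL:
    m=hsv(w,COL[c][0][:1]+(120,25),COL[c][1]);m[:,:230]=0;m[:,400:]=0
    k,lab,st,ce=cv2.connectedComponentsWithStats(m);i=1+st[1:,4].argmax()
    h=cv2.convexHull(np.argwhere(lab==i)[:,::-1].astype(np.int32));q=cen_hull(h[:,0]);r=cv2.minAreaRect(h)
    P[n,c]=q;print(n,c,st[i],q.round(1),at_z(w,q,.011)[:2].round(4),np.round(r[1],1))
for c in COL: print(c,"tri",tri([(W,P["new",c]),(W9,P["w9",c])]).round(4))
go(.393,.306,.215,1);print(arm.state()["joints"].round(2),arm.state()["ee_pos"])
```

```text
new green [ 298   43   49   53 2482] [321.7  68.7] [0.5156 0.0167] [52. 48.]
new blue [ 297  102   47   48 2107] [319.9 125.4] [ 0.515  -0.0471] [45.3 46.8]
new yellow [ 297  156   44   43 1832] [318.3 176.8] [ 0.5144 -0.1111] [42. 43.]
w9 green [ 307   97   46   46 1957] [329.1 119.3] [0.5156 0.0167] [44.  45.2]
w9 blue [ 306  149   43   42 1707] [327.  169.3] [ 0.5149 -0.0474] [41.6 41.2]
w9 yellow [ 305  196   42   38 1501] [325.1 214.5] [ 0.5142 -0.1109] [37. 41.]
green tri [0.5156 0.0167 0.0107]
blue tri [ 0.5149 -0.0471  0.0126]
yellow tri [ 0.5143 -0.1114  0.0096]
d [ 0.412  -0.1106  0.0194] w [-0.06  0.03 -0.05] t 29.1
[-0.59  0.32  0.89  1.89 -0.28  1.07  0.43] [ 0.51037952 -0.10406514  0.23456199]
```

Request:
{"fn": "step_arm", "kwargs": {
  "rows": [
    {"dx": 0.048, "dy": -0.013, "dz": 0, "wx": 0, "wy": 0, "wz": 0, "hand": 0.062},
    {"dx": 0.096, "dy": -0.026, "dz": 0, "wx": 0, "wy": 0, "wz": 0, "hand": 0.062},
    {"dx": 0.144, "dy": -0.039, "dz": 0, "wx": 0, "wy": 0, "wz": 0, "hand": 0.062},
    {"dx": 0.192, "dy": -0.052, "dz": 0, "wx": 0, "wy": 0, "wz": 0, "hand": 0.062},
    {"dx": 0.24, "dy": -0.065, "dz": 0, "wx": 0, "wy": 0, "wz": 0, "hand": 0.062},
    {"dx": 0.288, "dy": -0.078, "dz": 0, "wx": 0, "wy": 0, "wz": 0, "hand": 0.062},
    {"dx": 0.336, "dy": -0.09, "dz": 0, "wx": 0, "wy": 0, "wz": 0, "hand": 0.062},
    {"dx": 0.38, "dy": -0.102, "dz": 0.01, "wx": 0, "wy": 0, "wz": 0, "hand": 0.062},
    {"dx": 0.412, "dy": -0.111, "dz": 0.03, "wx": 0, "wy": 0, "wz": 0, "hand": 0.062},
    {"dx": 0.412, "dy": -0.111, "dz": 0.06, "wx": 0, "wy": 0, "wz": 0, "hand": 0.062},
    {"dx": 0.412, "dy": -0.111, "dz": 0.06, "wx": 0, "wy": 0, "wz": 0, "hand": 0.062},
    {"dx": 0.412, "dy": -0.111, "dz": 0.06, "wx": 0, "wy": 0, "wz": 0, "hand": 0.062}
  ]
}}

```text
time: 30.3
ee_pos: [0.3936, 0.3052, 0.1754]
orientation: [0.702, 0.712, -0.001, 0.0]
force: [0.6, -0.2, 0.8]
gripper_width: 0.723
gripper_force: 0.0
```

```bash
cat >> h.py <<'E'
def capat(W,c,x0):
    x,st=blob(W,c,proj(W,[np.r_[x0,.11]])[0]);p=fit([(W,x)],cyl(.0185,.093,.115),[*x0,.005],False)[0];print(c,p.round(4),st[4]);return p
E
python3 - <<'E'
from h import *
W=cam("wrist")
x0=(.393,.306);p=capat(W,"yellow",x0);go(*p,.0605,1)
E
```

```text
yellow [0.3917 0.3056] 2117
d [ 1.000e-04 -2.300e-03  1.156e-01] w [ 0.04  0.   -0.16] t 30.35
```

Request:
{"fn": "step_arm", "kwargs": {
  "rows": [
    {"dx": 0, "dy": -0.001, "dz": 0.045, "wx": 0, "wy": 0, "wz": 0, "hand": 0.062},
    {"dx": 0, "dy": -0.001, "dz": 0.09, "wx": 0, "wy": 0, "wz": 0, "hand": 0.062},
    {"dx": 0, "dy": -0.001, "dz": 0.113, "wx": 0, "wy": 0, "wz": 0, "hand": 0.062},
    {"dx": 0, "dy": -0.001, "dz": 0.116, "wx": 0, "wy": 0, "wz": 0, "hand": 0.055},
    {"dx": 0, "dy": -0.001, "dz": 0.116, "wx": 0, "wy": 0, "wz": 0, "hand": 0.035},
    {"dx": 0, "dy": -0.001, "dz": 0.116, "wx": 0, "wy": 0, "wz": 0, "hand": 0.035},
    {"dx": 0, "dy": -0.001, "dz": 0.116, "wx": 0, "wy": 0, "wz": 0, "hand": 0.035},
    {"dx": 0, "dy": -0.001, "dz": 0.116, "wx": 0, "wy": 0, "wz": 0, "hand": 0.035},
    {"dx": 0, "dy": -0.001, "dz": 0.116, "wx": 0, "wy": 0, "wz": 0, "hand": 0.035}
  ],
  "newtons": 40
}}

```text
time: 31.25
ee_pos: [0.3922, 0.3074, 0.0602]
orientation: [0.701, 0.713, 0.001, -0.0]
force: [-2.8, -1.0, 12.5]
gripper_width: 0.5
gripper_force: 42.2
```

Request:
{"fn": "step_arm", "kwargs": {
  "rows": [
    {"dx": 0, "dy": 0, "dz": -0.02, "wx": 0, "wy": 0, "wz": 0, "hand": 0.035},
    {"dx": 0, "dy": 0, "dz": -0.06, "wx": 0, "wy": 0, "wz": 0, "hand": 0.035},
    {"dx": 0, "dy": 0, "dz": -0.1, "wx": 0, "wy": 0, "wz": 0, "hand": 0.035},
    {"dx": 0, "dy": 0, "dz": -0.14, "wx": 0, "wy": 0, "wz": 0, "hand": 0.035},
    {"dx": 0, "dy": 0, "dz": -0.155, "wx": 0, "wy": 0, "wz": 0, "hand": 0.035},
    {"dx": 0, "dy": 0, "dz": -0.155, "wx": 0, "wy": 0, "wz": 0, "hand": 0.035}
  ]
}}

```text
time: 31.85
ee_pos: [0.3924, 0.3076, 0.2166]
orientation: [0.701, 0.713, 0.002, -0.001]
force: [0.9, -1.0, -1.9]
gripper_width: 0.502
gripper_force: 41.8
```

```bash
python3 -c "
from h import *
go(.5143,-.1111,.215,1)"
```

```text
d [-4.208e-01  1.145e-01  2.000e-04] w [ 0.13 -0.22  0.02] t 31.85
```

Request:
{"fn": "step_arm", "kwargs": {
  "rows": [
    {"dx": -0.03, "dy": 0.008, "dz": 0, "wx": 0, "wy": 0, "wz": 0, "hand": 0.035},
    {"dx": -0.075, "dy": 0.02, "dz": 0, "wx": 0, "wy": 0, "wz": 0, "hand": 0.035},
    {"dx": -0.12, "dy": 0.032, "dz": 0, "wx": 0, "wy": 0, "wz": 0, "hand": 0.035},
    {"dx": -0.165, "dy": 0.045, "dz": 0, "wx": 0, "wy": 0, "wz": 0, "hand": 0.035},
    {"dx": -0.21, "dy": 0.057, "dz": 0, "wx": 0, "wy": 0, "wz": 0, "hand": 0.035},
    {"dx": -0.255, "dy": 0.069, "dz": 0, "wx": 0, "wy": 0, "wz": 0, "hand": 0.035},
    {"dx": -0.3, "dy": 0.082, "dz": 0, "wx": 0, "wy": 0, "wz": 0, "hand": 0.035},
    {"dx": -0.345, "dy": 0.094, "dz": 0, "wx": 0, "wy": 0, "wz": 0, "hand": 0.035},
    {"dx": -0.385, "dy": 0.105, "dz": 0, "wx": 0, "wy": 0, "wz": 0, "hand": 0.035},
    {"dx": -0.415, "dy": 0.113, "dz": 0.02, "wx": 0, "wy": 0, "wz": 0, "hand": 0.035},
    {"dx": -0.421, "dy": 0.115, "dz": 0.06, "wx": 0, "wy": 0, "wz": 0, "hand": 0.035},
    {"dx": -0.421, "dy": 0.115, "dz": 0.1, "wx": 0, "wy": 0, "wz": 0, "hand": 0.035}
  ]
}}

```text
time: 33.05
ee_pos: [0.5137, -0.114, 0.1122]
orientation: [0.702, 0.712, -0.0, 0.0]
force: [1.5, 1.7, -2.9]
gripper_width: 0.499
gripper_force: 41.8
```

Request:
{"fn": "step_arm", "kwargs": {
  "rows": [
    {"dx": 0, "dy": 0, "dz": 0, "wx": 0, "wy": 0, "wz": 0, "hand": 0.035},
    {"dx": 0, "dy": 0, "dz": 0, "wx": 0, "wy": 0, "wz": 0, "hand": 0.035},
    {"dx": 0, "dy": 0, "dz": 0, "wx": 0, "wy": 0, "wz": 0, "hand": 0.035}
  ]
}}

```text
time: 33.35
ee_pos: [0.5148, -0.1122, 0.1158]
orientation: [0.701, 0.713, 0.001, 0.001]
force: [0.1, 0.6, -1.9]
gripper_width: 0.5
gripper_force: 42.0
```

```bash
cat >> h.py <<'E'
def inhand(c,zg,tile):
    """cap in hand; zg = TCP height over the bottle's foot; shift to stand on tile"""
    W=cam("wrist");s=arm.state();m=hsv(W,COL[c][0][:1]+(120,25),COL[c][1]);m[:,:220]=0;m[:,420:]=0
    k,lab,st,ce=cv2.connectedComponentsWithStats(m);i=1+np.argmin([np.hypot(*(q-[316,290])) if a[4]>500 else 1e3 for q,a in zip(ce[1:],st[1:])])
    print(st[i],ce[i].round(1))
    q=fit([(W,ce[i])],cyl(.0185,.093,.115),[*s["ee_pos"][:2],s["ee_pos"][2]-zg],False)[0];print("cap minus tcp",(q-s["ee_pos"][:2]).round(4))
    cv2.imwrite(f"pics/hand_{c}.png",W["im"][:,:,::-1]);go(*tile,zg+.011,1)
E
python3 -c "
from h import *
inhand('yellow',.0552,(.5143,-.1111))"
```

```text
[ 263  253  105   87 7195] [314.9 299.5]
cap minus tcp [-0.0005  0.0052]
d [ 0.001  -0.0008  0.0497] w [0.15 0.   0.03] t 33.4
```

Request:
{"fn": "step_arm", "kwargs": {
  "rows": [
    {"dx": 0.0025, "dy": 0, "dz": 0.03, "wx": 0, "wy": 0, "wz": 0, "hand": 0.035},
    {"dx": 0.0025, "dy": 0, "dz": 0.043, "wx": 0, "wy": 0, "wz": 0, "hand": 0.035},
    {"dx": 0.0025, "dy": 0, "dz": 0.047, "wx": 0, "wy": 0, "wz": 0, "hand": 0.035},
    {"dx": 0.0025, "dy": 0, "dz": 0.048, "wx": 0, "wy": 0, "wz": 0, "hand": 0.035},
    {"dx": 0.0025, "dy": 0, "dz": 0.049, "wx": 0, "wy": 0, "wz": 0, "hand": 0.035},
    {"dx": 0.0025, "dy": 0, "dz": 0.049, "wx": 0, "wy": 0, "wz": 0, "hand": 0.035}
  ]
}}

```text
time: 34.0
ee_pos: [0.5144, -0.11, 0.0663]
orientation: [0.701, 0.713, 0.0, 0.0]
force: [-3.3, 1.1, 6.7]
gripper_width: 0.498
gripper_force: 43.0
```

Request:
{"fn": "step_arm", "kwargs": {
  "rows": [
    {"dx": 0, "dy": 0, "dz": 0, "wx": 0, "wy": 0, "wz": 0, "hand": 0.062},
    {"dx": 0, "dy": 0, "dz": 0, "wx": 0, "wy": 0, "wz": 0, "hand": 0.062},
    {"dx": 0, "dy": 0, "dz": 0, "wx": 0, "wy": 0, "wz": 0, "hand": 0.062},
    {"dx": 0, "dy": 0, "dz": -0.02, "wx": 0, "wy": 0, "wz": 0, "hand": 0.062},
    {"dx": 0, "dy": 0, "dz": -0.06, "wx": 0, "wy": 0, "wz": 0, "hand": 0.062},
    {"dx": 0, "dy": 0, "dz": -0.1, "wx": 0, "wy": 0, "wz": 0, "hand": 0.062},
    {"dx": 0, "dy": 0, "dz": -0.13, "wx": 0, "wy": 0, "wz": 0, "hand": 0.062},
    {"dx": 0, "dy": 0, "dz": -0.15, "wx": 0, "wy": 0, "wz": 0, "hand": 0.062},
    {"dx": 0, "dy": 0, "dz": -0.15, "wx": 0, "wy": 0, "wz": 0, "hand": 0.062}
  ]
}}

```text
time: 34.9
ee_pos: [0.5151, -0.1099, 0.2176]
orientation: [0.701, 0.713, 0.002, 0.001]
force: [0.5, -0.6, -0.3]
gripper_width: 0.724
gripper_force: 0.0
```

```bash
cat >> h.py <<'E'
def capon(W,c,x0,z=.011):
    x,st=blob(W,c,proj(W,[np.r_[x0,.105+z]])[0]);p=fit([(W,x)],cyl(.0185,.093,.115),[*x0,z],False)[0];print(c,p.round(4),st[4]);return p
E
python3 -c "
from h import *
W=cam('wrist');capon(W,'yellow',(.514,-.111));go(.477,.301,.215,1)"
```

```text
yellow [ 0.5135 -0.1108] 1530
d [ 0.4112 -0.0302  0.0012] w [ 0.13 -0.02  0.02] t 34.95
```

Yellow stands at (0.5135, -0.1108) against its tile at (0.5143, -0.1111), under 1 mm off. Next, the blue one.

Request:
{"fn": "step_arm", "kwargs": {
  "rows": [
    {"dx": 0.048, "dy": -0.003, "dz": 0, "wx": 0, "wy": 0, "wz": 0, "hand": 0.062},
    {"dx": 0.096, "dy": -0.007, "dz": 0, "wx": 0, "wy": 0, "wz": 0, "hand": 0.062},
    {"dx": 0.144, "dy": -0.011, "dz": 0, "wx": 0, "wy": 0, "wz": 0, "hand": 0.062},
    {"dx": 0.192, "dy": -0.014, "dz": 0, "wx": 0, "wy": 0, "wz": 0, "hand": 0.062},
    {"dx": 0.24, "dy": -0.018, "dz": 0, "wx": 0, "wy": 0, "wz": 0, "hand": 0.062},
    {"dx": 0.288, "dy": -0.021, "dz": 0, "wx": 0, "wy": 0, "wz": 0, "hand": 0.062},
    {"dx": 0.336, "dy": -0.025, "dz": 0, "wx": 0, "wy": 0, "wz": 0, "hand": 0.062},
    {"dx": 0.38, "dy": -0.028, "dz": 0.01, "wx": 0, "wy": 0, "wz": 0, "hand": 0.062},
    {"dx": 0.411, "dy": -0.03, "dz": 0.02, "wx": 0, "wy": 0, "wz": 0, "hand": 0.062},
    {"dx": 0.411, "dy": -0.03, "dz": 0.04, "wx": 0, "wy": 0, "wz": 0, "hand": 0.062},
    {"dx": 0.411, "dy": -0.03, "dz": 0.04, "wx": 0, "wy": 0, "wz": 0, "hand": 0.062},
    {"dx": 0.411, "dy": -0.03, "dz": 0.04, "wx": 0, "wy": 0, "wz": 0, "hand": 0.062}
  ]
}}

```text
time: 36.15
ee_pos: [0.4769, 0.2997, 0.1748]
orientation: [0.701, 0.713, -0.001, 0.0]
force: [-0.6, -0.8, 0.7]
gripper_width: 0.725
gripper_force: 0.0
```

```bash
python3 -c "
from h import *
W=cam('wrist');p=capon(W,'blue',(.477,.301),.005);go(*p,.0605,1)"
```

```text
blue [0.4754 0.3056] 1388
d [ 0.0059 -0.0017  0.1149] w [ 0.    0.03 -0.09] t 36.2
```

```bash
python3 -c "
import h
from h import *
h.COL['blue']=((100,100,20),(130,255,255))
W=cam('wrist');p=capon(W,'blue',(.477,.301),.005);go(*p,.0605,1);x,st=blob(W,'blue',(316,215));print(x,st)"
```

```text
blue [0.4756 0.2997] 2085
d [-0.0002 -0.0019  0.1152] w [ 0.03 -0.01 -0.09] t 36.25
[312.96498801 211.02014388] [ 288  185   51   53 2085]
```

Request:
{"fn": "step_arm", "kwargs": {
  "rows": [
    {"dx": -0.001, "dy": -0.001, "dz": 0.045, "wx": 0, "wy": 0, "wz": 0, "hand": 0.062},
    {"dx": -0.001, "dy": -0.001, "dz": 0.09, "wx": 0, "wy": 0, "wz": 0, "hand": 0.062},
    {"dx": -0.001, "dy": -0.001, "dz": 0.113, "wx": 0, "wy": 0, "wz": 0, "hand": 0.062},
    {"dx": -0.001, "dy": -0.001, "dz": 0.115, "wx": 0, "wy": 0, "wz": 0, "hand": 0.055},
    {"dx": -0.001, "dy": -0.001, "dz": 0.115, "wx": 0, "wy": 0, "wz": 0, "hand": 0.035},
    {"dx": -0.001, "dy": -0.001, "dz": 0.115, "wx": 0, "wy": 0, "wz": 0, "hand": 0.035},
    {"dx": -0.001, "dy": -0.001, "dz": 0.115, "wx": 0, "wy": 0, "wz": 0, "hand": 0.035},
    {"dx": -0.001, "dy": -0.001, "dz": 0.115, "wx": 0, "wy": 0, "wz": 0, "hand": 0.035},
    {"dx": -0.001, "dy": -0.001, "dz": 0.115, "wx": 0, "wy": 0, "wz": 0, "hand": 0.035}
  ]
}}

```text
time: 37.15
ee_pos: [0.4762, 0.3002, 0.061]
orientation: [0.701, 0.713, 0.001, -0.0]
force: [-2.4, -1.0, 9.1]
gripper_width: 0.505
gripper_force: 41.7
```

Request:
{"fn": "step_arm", "kwargs": {
  "rows": [
    {"dx": 0, "dy": 0, "dz": -0.02, "wx": 0, "wy": 0, "wz": 0, "hand": 0.035},
    {"dx": 0, "dy": 0, "dz": -0.06, "wx": 0, "wy": 0, "wz": 0, "hand": 0.035},
    {"dx": 0, "dy": 0, "dz": -0.1, "wx": 0, "wy": 0, "wz": 0, "hand": 0.035},
    {"dx": 0, "dy": 0, "dz": -0.14, "wx": 0, "wy": 0, "wz": 0, "hand": 0.035},
    {"dx": 0, "dy": 0, "dz": -0.155, "wx": 0, "wy": 0, "wz": 0, "hand": 0.035},
    {"dx": 0, "dy": 0, "dz": -0.155, "wx": 0, "wy": 0, "wz": 0, "hand": 0.035}
  ]
}}

```text
time: 37.75
ee_pos: [0.4765, 0.3003, 0.2172]
orientation: [0.701, 0.713, 0.002, -0.0]
force: [-0.7, 0.4, -2.9]
gripper_width: 0.504
gripper_force: 41.5
```

```bash
python3 -c "
from h import *
go(.5155,-.0467,.215,1)"
```

```text
d [-0.3477  0.0329  0.0013] w [ 0.14 -0.16  0.01] t 37.75
```

Request:
{"fn": "step_arm", "kwargs": {
  "rows": [
    {"dx": -0.03, "dy": 0.003, "dz": 0, "wx": 0, "wy": 0, "wz": 0, "hand": 0.035},
    {"dx": -0.075, "dy": 0.007, "dz": 0, "wx": 0, "wy": 0, "wz": 0, "hand": 0.035},
    {"dx": -0.12, "dy": 0.011, "dz": 0, "wx": 0, "wy": 0, "wz": 0, "hand": 0.035},
    {"dx": -0.165, "dy": 0.016, "dz": 0, "wx": 0, "wy": 0, "wz": 0, "hand": 0.035},
    {"dx": -0.21, "dy": 0.02, "dz": 0, "wx": 0, "wy": 0, "wz": 0, "hand": 0.035},
    {"dx": -0.255, "dy": 0.024, "dz": 0, "wx": 0, "wy": 0, "wz": 0, "hand": 0.035},
    {"dx": -0.3, "dy": 0.028, "dz": 0, "wx": 0, "wy": 0, "wz": 0, "hand": 0.035},
    {"dx": -0.335, "dy": 0.032, "dz": 0, "wx": 0, "wy": 0, "wz": 0, "hand": 0.035},
    {"dx": -0.348, "dy": 0.033, "dz": 0, "wx": 0, "wy": 0, "wz": 0, "hand": 0.035},
    {"dx": -0.348, "dy": 0.033, "dz": 0.03, "wx": 0, "wy": 0, "wz": 0, "hand": 0.035},
    {"dx": -0.348, "dy": 0.033, "dz": 0.07, "wx": 0, "wy": 0, "wz": 0, "hand": 0.035},
    {"dx": -0.348, "dy": 0.033, "dz": 0.1, "wx": 0, "wy": 0, "wz": 0, "hand": 0.035}
  ]
}}

```text
time: 38.95
ee_pos: [0.5137, -0.0471, 0.1122]
orientation: [0.701, 0.713, -0.001, -0.001]
force: [0.2, 1.3, -1.3]
gripper_width: 0.504
gripper_force: 41.4
```

Request:
{"fn": "step_arm", "kwargs": {
  "rows": [
    {"dx": 0, "dy": 0, "dz": 0, "wx": 0, "wy": 0, "wz": 0, "hand": 0.035},
    {"dx": 0, "dy": 0, "dz": 0, "wx": 0, "wy": 0, "wz": 0, "hand": 0.035},
    {"dx": 0, "dy": 0, "dz": 0, "wx": 0, "wy": 0, "wz": 0, "hand": 0.035}
  ]
}}

```text
time: 39.25
ee_pos: [0.5156, -0.0476, 0.1164]
orientation: [0.701, 0.713, 0.001, 0.001]
force: [-0.4, 0.9, -1.2]
gripper_width: 0.504
gripper_force: 41.5
```

```bash
python3 -c "
from h import *
go(.5155,-.0467,.067,1)"
```

```text
d [ 0.0009 -0.0001  0.0494] w [0.09 0.   0.01] t 39.25
```

Request:
{"fn": "step_arm", "kwargs": {
  "rows": [
    {"dx": 0.001, "dy": 0, "dz": 0.03, "wx": 0, "wy": 0, "wz": 0, "hand": 0.035},
    {"dx": 0.001, "dy": 0, "dz": 0.043, "wx": 0, "wy": 0, "wz": 0, "hand": 0.035},
    {"dx": 0.001, "dy": 0, "dz": 0.047, "wx": 0, "wy": 0, "wz": 0, "hand": 0.035},
    {"dx": 0.001, "dy": 0, "dz": 0.048, "wx": 0, "wy": 0, "wz": 0, "hand": 0.035},
    {"dx": 0.001, "dy": 0, "dz": 0.049, "wx": 0, "wy": 0, "wz": 0, "hand": 0.035},
    {"dx": 0.001, "dy": 0, "dz": 0.049, "wx": 0, "wy": 0, "wz": 0, "hand": 0.035}
  ]
}}

```text
time: 39.85
ee_pos: [0.5154, -0.0468, 0.0671]
orientation: [0.701, 0.713, 0.0, 0.0]
force: [-0.6, -0.4, 2.4]
gripper_width: 0.502
gripper_force: 41.9
```

Request:
{"fn": "step_arm", "kwargs": {
  "rows": [
    {"dx": 0, "dy": 0, "dz": 0, "wx": 0, "wy": 0, "wz": 0, "hand": 0.062},
    {"dx": 0, "dy": 0, "dz": 0, "wx": 0, "wy": 0, "wz": 0, "hand": 0.062},
    {"dx": 0, "dy": 0, "dz": 0, "wx": 0, "wy": 0, "wz": 0, "hand": 0.062},
    {"dx": 0, "dy": 0, "dz": -0.02, "wx": 0, "wy": 0, "wz": 0, "hand": 0.062},
    {"dx": 0, "dy": 0, "dz": -0.06, "wx": 0, "wy": 0, "wz": 0, "hand": 0.062},
    {"dx": 0, "dy": 0, "dz": -0.1, "wx": 0, "wy": 0, "wz": 0, "hand": 0.062},
    {"dx": 0, "dy": 0, "dz": -0.13, "wx": 0, "wy": 0, "wz": 0, "hand": 0.062},
    {"dx": 0, "dy": 0, "dz": -0.15, "wx": 0, "wy": 0, "wz": 0, "hand": 0.062},
    {"dx": 0, "dy": 0, "dz": -0.15, "wx": 0, "wy": 0, "wz": 0, "hand": 0.062}
  ]
}}

```text
time: 40.75
ee_pos: [0.516, -0.0467, 0.2185]
orientation: [0.701, 0.713, 0.002, 0.001]
force: [-0.1, 0.5, -0.5]
gripper_width: 0.727
gripper_force: 0.0
```

```bash
sed -i 's/blue=((105,120,40),(125,255,255))/blue=((100,100,20),(130,255,255))/; s/green=((45,120,40)/green=((45,120,20)/; s/yellow=((22,120,60)/yellow=((22,120,40)/' h.py
python3 -c "
from h import *
W=cam('wrist');capon(W,'blue',(.515,-.047));capon(W,'yellow',(.514,-.111));go(.56,.298,.215,1)"
```

```text
blue [ 0.5146 -0.0462] 1519
yellow [ 0.5136 -0.1115] 1465
d [0.3436 0.0508 0.0024] w [ 0.12 -0.04  0.02] t 40.8
```

Blue is within about 1 mm of its tile centre. The green one is last.

Request:
{"fn": "step_arm", "kwargs": {
  "rows": [
    {"dx": 0.048, "dy": 0.007, "dz": 0, "wx": 0, "wy": 0, "wz": 0, "hand": 0.062},
    {"dx": 0.096, "dy": 0.014, "dz": 0, "wx": 0, "wy": 0, "wz": 0, "hand": 0.062},
    {"dx": 0.144, "dy": 0.021, "dz": 0, "wx": 0, "wy": 0, "wz": 0, "hand": 0.062},
    {"dx": 0.192, "dy": 0.028, "dz": 0, "wx": 0, "wy": 0, "wz": 0, "hand": 0.062},
    {"dx": 0.24, "dy": 0.035, "dz": 0, "wx": 0, "wy": 0, "wz": 0, "hand": 0.062},
    {"dx": 0.288, "dy": 0.042, "dz": 0, "wx": 0, "wy": 0, "wz": 0, "hand": 0.062},
    {"dx": 0.33, "dy": 0.049, "dz": 0.01, "wx": 0, "wy": 0, "wz": 0, "hand": 0.062},
    {"dx": 0.344, "dy": 0.051, "dz": 0.02, "wx": 0, "wy": 0, "wz": 0, "hand": 0.062},
    {"dx": 0.344, "dy": 0.051, "dz": 0.04, "wx": 0, "wy": 0, "wz": 0, "hand": 0.062},
    {"dx": 0.344, "dy": 0.051, "dz": 0.04, "wx": 0, "wy": 0, "wz": 0, "hand": 0.062},
    {"dx": 0.344, "dy": 0.051, "dz": 0.04, "wx": 0, "wy": 0, "wz": 0, "hand": 0.062}
  ]
}}

```text
time: 41.9
ee_pos: [0.5598, 0.2971, 0.1757]
orientation: [0.701, 0.713, -0.001, 0.0]
force: [-0.6, 0.4, 0.1]
gripper_width: 0.727
gripper_force: 0.0
```

```bash
python3 -c "
from h import *
W=cam('wrist');p=capon(W,'green',(.56,.298),.005);go(*p,.0605,1)"
```

```text
green [0.5577 0.2987] 2073
d [ 0.0015 -0.0024  0.1159] w [ 0.    0.02 -0.07] t 41.95
```

Request:
{"fn": "step_arm", "kwargs": {
  "rows": [
    {"dx": 0.001, "dy": -0.002, "dz": 0.045, "wx": 0, "wy": 0, "wz": 0, "hand": 0.062},
    {"dx": 0.001, "dy": -0.002, "dz": 0.09, "wx": 0, "wy": 0, "wz": 0, "hand": 0.062},
    {"dx": 0.001, "dy": -0.002, "dz": 0.113, "wx": 0, "wy": 0, "wz": 0, "hand": 0.062},
    {"dx": 0.001, "dy": -0.002, "dz": 0.116, "wx": 0, "wy": 0, "wz": 0, "hand": 0.055},
    {"dx": 0.001, "dy": -0.002, "dz": 0.116, "wx": 0, "wy": 0, "wz": 0, "hand": 0.035},
    {"dx": 0.001, "dy": -0.002, "dz": 0.116, "wx": 0, "wy": 0, "wz": 0, "hand": 0.035},
    {"dx": 0.001, "dy": -0.002, "dz": 0.116, "wx": 0, "wy": 0, "wz": 0, "hand": 0.035},
    {"dx": 0.001, "dy": -0.002, "dz": 0.116, "wx": 0, "wy": 0, "wz": 0, "hand": 0.035},
    {"dx": 0.001, "dy": -0.002, "dz": 0.116, "wx": 0, "wy": 0, "wz": 0, "hand": 0.035}
  ]
}}

```text
time: 42.85
ee_pos: [0.5582, 0.2995, 0.061]
orientation: [0.701, 0.713, 0.001, 0.0]
force: [-3.0, 0.2, 8.7]
gripper_width: 0.501
gripper_force: 41.6
```

Request:
{"fn": "step_arm", "kwargs": {
  "rows": [
    {"dx": 0, "dy": 0, "dz": -0.02, "wx": 0, "wy": 0, "wz": 0, "hand": 0.035},
    {"dx": 0, "dy": 0, "dz": -0.06, "wx": 0, "wy": 0, "wz": 0, "hand": 0.035},
    {"dx": 0, "dy": 0, "dz": -0.1, "wx": 0, "wy": 0, "wz": 0, "hand": 0.035},
    {"dx": 0, "dy": 0, "dz": -0.14, "wx": 0, "wy": 0, "wz": 0, "hand": 0.035},
    {"dx": 0, "dy": 0, "dz": -0.155, "wx": 0, "wy": 0, "wz": 0, "hand": 0.035},
    {"dx": 0, "dy": 0, "dz": -0.155, "wx": 0, "wy": 0, "wz": 0, "hand": 0.035}
  ]
}}

```text
time: 43.45
ee_pos: [0.5586, 0.2995, 0.2172]
orientation: [0.701, 0.713, 0.002, 0.0]
force: [-0.7, -0.2, -1.8]
gripper_width: 0.501
gripper_force: 41.4
```

```bash
python3 -c "
from h import *
go(.5162,.0175,.215,1)"
```

```text
d [-0.2813 -0.0473  0.0015] w [ 0.15 -0.12  0.  ] t 43.45
```

Request:
{"fn": "step_arm", "kwargs": {
  "rows": [
    {"dx": -0.03, "dy": -0.005, "dz": 0, "wx": 0, "wy": 0, "wz": 0, "hand": 0.035},
    {"dx": -0.075, "dy": -0.012, "dz": 0, "wx": 0, "wy": 0, "wz": 0, "hand": 0.035},
    {"dx": -0.12, "dy": -0.02, "dz": 0, "wx": 0, "wy": 0, "wz": 0, "hand": 0.035},
    {"dx": -0.165, "dy": -0.028, "dz": 0, "wx": 0, "wy": 0, "wz": 0, "hand": 0.035},
    {"dx": -0.21, "dy": -0.035, "dz": 0, "wx": 0, "wy": 0, "wz": 0, "hand": 0.035},
    {"dx": -0.25, "dy": -0.042, "dz": 0, "wx": 0, "wy": 0, "wz": 0, "hand": 0.035},
    {"dx": -0.275, "dy": -0.047, "dz": 0, "wx": 0, "wy": 0, "wz": 0, "hand": 0.035},
    {"dx": -0.281, "dy": -0.047, "dz": 0, "wx": 0, "wy": 0, "wz": 0, "hand": 0.035},
    {"dx": -0.281, "dy": -0.047, "dz": 0.03, "wx": 0, "wy": 0, "wz": 0, "hand": 0.035},
    {"dx": -0.281, "dy": -0.047, "dz": 0.07, "wx": 0, "wy": 0, "wz": 0, "hand": 0.035},
    {"dx": -0.281, "dy": -0.047, "dz": 0.1, "wx": 0, "wy": 0, "wz": 0, "hand": 0.035},
    {"dx": -0.281, "dy": -0.047, "dz": 0.1, "wx": 0, "wy": 0, "wz": 0, "hand": 0.035}
  ]
}}

```text
time: 44.65
ee_pos: [0.5132, 0.0176, 0.1112]
orientation: [0.701, 0.713, -0.003, -0.002]
force: [0.3, -0.9, -0.7]
gripper_width: 0.505
gripper_force: 41.6
```

Request:
{"fn": "step_arm", "kwargs": {
  "rows": [
    {"dx": 0, "dy": 0, "dz": 0, "wx": 0, "wy": 0, "wz": 0, "hand": 0.035},
    {"dx": 0, "dy": 0, "dz": 0, "wx": 0, "wy": 0, "wz": 0, "hand": 0.035},
    {"dx": 0, "dy": 0, "dz": 0, "wx": 0, "wy": 0, "wz": 0, "hand": 0.035}
  ]
}}

```text
time: 44.95
ee_pos: [0.5165, 0.0176, 0.1163]
orientation: [0.701, 0.713, 0.001, 0.0]
force: [0.1, 0.3, -1.1]
gripper_width: 0.498
gripper_force: 41.7
```

```bash
python3 -c "
from h import *
go(.5162,.0175,.067,1)"
```

```text
d [-0.0002 -0.0004  0.0493] w [ 0.11 -0.03  0.01] t 44.95
```

Request:
{"fn": "step_arm", "kwargs": {
  "rows": [
    {"dx": 0, "dy": 0, "dz": 0.03, "wx": 0, "wy": 0, "wz": 0, "hand": 0.035},
    {"dx": 0, "dy": 0, "dz": 0.043, "wx": 0, "wy": 0, "wz": 0, "hand": 0.035},
    {"dx": 0, "dy": 0, "dz": 0.047, "wx": 0, "wy": 0, "wz": 0, "hand": 0.035},
    {"dx": 0, "dy": 0, "dz": 0.048, "wx": 0, "wy": 0, "wz": 0, "hand": 0.035},
    {"dx": 0, "dy": 0, "dz": 0.049, "wx": 0, "wy": 0, "wz": 0, "hand": 0.035},
    {"dx": 0, "dy": 0, "dz": 0.049, "wx": 0, "wy": 0, "wz": 0, "hand": 0.035}
  ]
}}

```text
time: 45.55
ee_pos: [0.5162, 0.0173, 0.067]
orientation: [0.701, 0.713, 0.0, 0.0]
force: [-0.5, -0.0, 0.9]
gripper_width: 0.498
gripper_force: 42.1
```

Request:
{"fn": "step_arm", "kwargs": {
  "rows": [
    {"dx": 0, "dy": 0, "dz": 0, "wx": 0, "wy": 0, "wz": 0, "hand": 0.062},
    {"dx": 0, "dy": 0, "dz": 0, "wx": 0, "wy": 0, "wz": 0, "hand": 0.062},
    {"dx": 0, "dy": 0, "dz": 0, "wx": 0, "wy": 0, "wz": 0, "hand": 0.062},
    {"dx": 0, "dy": 0, "dz": -0.02, "wx": 0, "wy": 0, "wz": 0, "hand": 0.062},
    {"dx": 0, "dy": 0, "dz": -0.06, "wx": 0, "wy": 0, "wz": 0, "hand": 0.062},
    {"dx": 0, "dy": 0, "dz": -0.1, "wx": 0, "wy": 0, "wz": 0, "hand": 0.062},
    {"dx": 0, "dy": 0, "dz": -0.15, "wx": 0, "wy": 0, "wz": 0, "hand": 0.062},
    {"dx": -0.04, "dy": -0.02, "dz": -0.18, "wx": 0, "wy": 0, "wz": 0, "hand": 0.062},
    {"dx": -0.08, "dy": -0.04, "dz": -0.2, "wx": 0, "wy": 0, "wz": 0, "hand": 0.062},
    {"dx": -0.1, "dy": -0.05, "dz": -0.22, "wx": 0, "wy": 0, "wz": 0, "hand": 0.062},
    {"dx": -0.1, "dy": -0.05, "dz": -0.22, "wx": 0, "wy": 0, "wz": 0, "hand": 0.062},
    {"dx": -0.1, "dy": -0.05, "dz": -0.22, "wx": 0, "wy": 0, "wz": 0, "hand": 0.062}
  ]
}}

```text
time: 46.75
ee_pos: [0.4676, -0.0833, 0.2863]
orientation: [0.701, 0.713, 0.001, -0.0]
force: [1.3, 0.9, -0.4]
gripper_width: 0.724
gripper_force: 0.0
```

Run:
```python
from h import *
W=cam('wrist')
for c,p in [("green",(.5156,.0167)),("blue",(.515,-.0472)),("yellow",(.5143,-.1111))]: capon(W,c,p)
cv2.imwrite("pics/final.png",W["im"][:,:,::-1]);print(arm.state()["time"],arm.state()["dq"].round(3))
for l in ["jar","flask"]:print(l,[(np.round(x["centre"],3).tolist(),round(x["score"],2)) for x in viewer.tip_of(l,"wrist")])
```

```text
green [0.5158 0.0179] 1201
blue [ 0.5147 -0.0462] 1012
yellow [ 0.5135 -0.1112] 933
46.8 [-0.005  0.02  -0.01   0.002  0.001 -0.001  0.001]
jar [([0.488, -0.301, 0.059], 0.88), ([0.691, -0.053, 0.0], 0.68)]
flask [([0.357, 0.056, -0.0], 0.72)]
```

View pics/final.png

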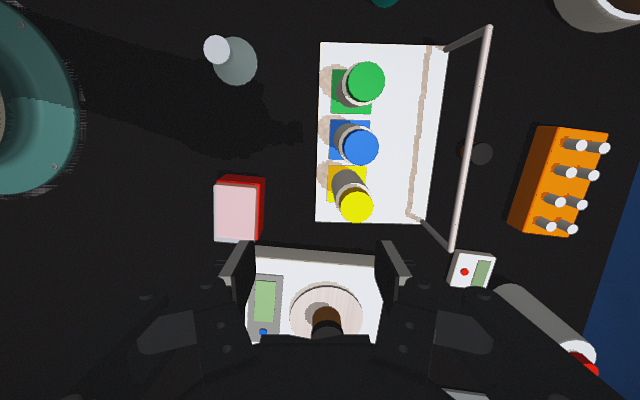

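All three bottles stand on their matching tiles with caps at (365,82), (360,146) and (356,206). The jar is on the pan at (327,325) and the flask is untouched at (230,60), so I hand the job in.

```bash
python3 -c "
from plant import arm
print(arm.sign_off())"
```

```text
the job is handed in; nothing more can be done
None
```

The job is handed in at about 47 s of the 144 s: the amber jar stands in the middle of the balance pan, each bottle is back within about 1.5 mm of its matching tile's centre, and the flask was left alone.

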